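# Load a bell blank on the punching press and index the carriage home

### The arm

A 6-joint arm with a two-finger parallel gripper is mounted at the origin on the work surface. World frame = base frame: x ahead of the robot, y to its left, z up, the work surface at z = 0. Lengths are in m, angles in rad, forces in N, time in s.
With the tool pointing down it reaches from about 0.275 to 0.85 m from the base axis. Payload 5.2 kg.
Tool frame: the origin (TCP) lies at the very end of the fingers, on their centre line; the grasp point (between the pads) lies 19 mm behind it (arm.hold_point_z is the distance from the TCP to the grasp point, in m); z points along the fingers, x is the direction in which the jaws open and shut, and the axes are right-handed (so a half turn about z gives the same grasp; the last joint's range is limited). The gripper opens to 85 mm and grips with 20 to 120 N. Pads are 22 mm wide; open, the fingers measure 114 mm over their backs; the gripper's body (76 mm by 85 mm) begins 54 mm behind the grasp point. The pads swing forward as they close: fully open they stand 13 mm farther back than shut.
Start: joints at [-1.453, 0.259, 1.535, -0, 1.348, -0.203], TCP at [0.173, -0.522, 0.204] pointing down, gripper open.
Joint ranges: [-3.14, 3.14], [-0.91, 2.08], [0.19, 2.58], [-1.22, 4.36], [0.22, 2.71], [-3.12, 3.12]. Speed limits (rad/s): [2.57, 2.57, 3.14, 3.14, 3.14, 3.14].

### API

Orientations are given as a unit quaternion [w, x, y, z].
In Python, from plant import arm gives the robot as it stands. The module is installed in compiled form; this text tells all that it offers.
- The arm moves only by the shell command python3 -m handwheel 'ROWS' [OPENING]. ROWS is JSON, a list of rows, each a list of 4 numbers: the shift along the tool's x, y, z in m, then the turn about the tool's z in degrees. In form: [[x, y, z, yaw], ...]. A call has 1 to 12 rows; each row is the pose to reach, as a shift and turn from the pose commanded when the call began, along the tool's axes at that moment; what a row does not reach only later rows make up. A row lasts 1/8 s, in which the tool goes at most 62.5 mm and 10.7 degrees, less where a joint would pass 70% of its speed; a pose out of reach is approached as far as the arm can. A call with a gripper value outside its range is refused whole. OPENING is the finger opening in m, from 0 to 0.0854, set as the call begins (- or left out, the last holds). The fingers move at their own pace and stop on an object; the grip force is fixed at half the most. Time passes only in rows, so rows that repeat a pose let the fingers close. It gives the time, the measured TCP pose, the force and the opening at its end, in the units of the state.
- arm.read_state(): the state, without advancing time (a new reading comes with each control period).
- arm.get_image(name): name is "scene" or "top"; returns a dict with "image" (384x512x3 uint8, red, green, blue), "vertical_fov" (degrees; the focal length in pixels is half the picture's height over the tangent of half this angle, whatever the lens; pixels are square), "cx", "cy" (the principal point, pixels), "pose" (4x4, takes a point from camera to world coordinates). Camera axes: x right, y down, z forward; pixel columns grow to the right and rows downward; lengths in m; the calibration is good to about 2 mm. A picture is of the moment at which its call begins. There is no depth.
- arm.hand_in(): hands the job in, once; it reports no verdict.
The state is a dict: "time": time; "q": joint angles; "joint_vel": joint speeds; "joint_efforts": joint torques, N m; "ee_pos": TCP position; "ee_rot": TCP orientation; "wrist_force": force on the tool from outside, world axes, zero at the start; "wrist_torque": the same for the moment, N m; "opening": opening from 0.0 (shut) to 1.0 (fully open).
Only numpy, scipy, OpenCV 4.12 (cv2) and the standard library are available. Lean on these libraries where they do the work, as an engineer would, in place of code of your own. Each camera call takes 0.05 s, during which the arm holds its last target.

### The job

Load the press: draw its carriage out clear of the head, set the one bell that has no hanging loop yet gently, mouth down, over the oval stake until it sits fully down, then push the carriage back in until the spring plunger clicks and it is fully home against its stop, and let go. Leave the finished bells, the tools and everything else on the bench where they are.

Things in the scene. Friction and masses are not known exactly. Their poses are not given: they have to be found in the camera images.
- press: Cast-iron hand arbor press with a sliding carriage, fixed to the bench. Origin on the bench under the bed; x = the way the carriage is pushed home (towards the column), y across, z up. Bed 140 mm wide, 45 high, x from -260 to +240 mm. Column at x = 155 to 230, 95 wide, 380 high. Ram, on the axis x = 70, and hand lever (y = 88, over the head) rise to 485 mm.
- head_edge (a point): Middle of the lower front edge of the press's head, at press x = 20 mm, 235 mm above the bench. The head is 88 mm wide, runs from here to the column and up to 360 mm; under it, 50 mm further in, hangs the punch, ending 195 mm above the bench. Axes as the press.
- plunger_nose (a point): Nose of the spring plunger that clicks behind a tooth on the carriage's side: press x = -40, y = 65 mm, 69 mm above the bench. Its bracket stands outward of it on the bed's +y side, 34 mm along x, top 85 mm above the bench, the tail reaching y = 140.
- carriage (a joint): Carriage's travel along the press's +x, m: 0 = fully out (stop), 0.160 = fully home (stop). Steel plate 220 x 110 mm, top 78 mm above the bench. Drags with 2 N plus 18 N per m/s and stays where left. From 0.139 to 0.151 its tooth pushes the plunger back: 12 to 15 N in all; let go there it may spring back. Past that it snaps home, held. A bell clears the head when loaded only below about 0.05.
- stake_seat (a point): Where the centre of the bell's mouth lies when seated: on the stake's axis, 86 mm above the bench; moves with the carriage (press x = -90 mm when out, +70 home; y = 0). Axes as the press. The stake is a tapered steel oval, long way along x, 82 x 58 mm at the foot, 54 x 34 mm at its flat top 90 mm above this point; the seated bell, crown resting on that top, has 2 mm play all round.
- handle_grip (a point): Where to hold the carriage's handle: on the axis of an upright black round grip, 26 mm diameter, from 85 to 172 mm above the bench; this point is 145 mm above the bench. It stands on the carriage 150 mm behind the stake's axis (towards the press's -x) and moves with it; with the carriage home the head's front face is 100 mm ahead of it.
- blank_bell: The bell to load: hollow oval copper bell with plain crown, no loop, standing mouth down among the others. Mouth 92 (its x) x 68 mm (its y), tapering to 71 x 52 at 88 mm up; 55 mm wide at 70 mm up; 95 mm high, 3 mm thick, about 0.32 kg. Origin: centre of the mouth plane (underside); z up to the crown. Either way round fits the stake.
- bell_a: Finished oval copper bell, the same body as the blank but with a steel hanging loop on its crown, 116 mm high in all. Origin: centre of the mouth, z up. Leave it alone.
- bell_b: Second finished oval copper bell with hanging loop, as bell_a. Leave it alone.
- round_bell: Round copper bell, 100 mm diameter, 107 mm high with its loop. Origin: centre of the underside. Leave it alone.
- hammer: Steel hammer with wooden handle, 280 mm long, lying along its x. Origin: middle of its length, underside. Leave it alone.
- oil_bottle: Grey oil bottle, 60 mm diameter, 165 mm high. Origin: centre of the underside. Leave it alone.
- rivet_dish: Low steel dish, 72 mm diameter, 22 mm high, among the bells. Origin: centre of the underside. Leave it alone.
- mallet: Wooden mallet lying on its side, handle 220 mm along its x, head 100 mm long and 68 mm thick. Origin: on the bench under the handle, 100 mm from the head's axis. Leave it alone.
Things that resemble listed ones, but are neither listed nor needed, are in the scene too. What is shaped like the blank_bell but blue or turquoise is not meant.

How it is judged:
On the way, in this order (a step that is already met when the one before it is completed fails the run):
1. the blank bell sits fully down on the stake (distance between blank_bell and stake_seat below 0.006 m and angle between blank_bell's own z axis and vertical below 0.07 rad and angle between the x axis of blank_bell and the x axis of stake_seat, either way round below 0.15 rad), for 0.2 s.
2. the carriage, with the bell on it, is past the detent and home (value of joint carriage above 0.1575 m and distance between blank_bell and stake_seat below 0.006 m), for 0.2 s.
At the end, for the whole second after the job is handed in: The carriage is home, held by its detent (within 2.5 mm of the inner stop), with the loopless bell at rest mouth down on the stake: mouth centre within 6 mm of its seat, within 4 degrees of upright and 8.5 degrees of the stake's long axis (all of step 2 and angle between blank_bell's own z axis and vertical below 0.07 rad and angle between the x axis of blank_bell and the x axis of stake_seat, either way round below 0.15 rad and linear speed of blank_bell below 0.02 m/s); the robot touches nothing.
It fails at once if a finished bell, a tool or another bystander was moved more than 20 mm or tipped over (distance of any of bell_a, bell_b, round_bell, hammer, oil_bottle, rivet_dish, mallet from where it was at the start of the episode above 0.02 m or angle between any of bell_a, bell_b, round_bell, oil_bottle's own z axis and vertical above 0.3 rad).
It fails at once if the blank bell was dropped from more than about 10 mm (linear speed of blank_bell above 0.45 m/s and contact force between the fingers and blank_bell below 0.1 N).
It fails at once if the blank bell was forced or banged on the press with over 60 N (contact force between blank_bell and press above 60 N).
It also fails if it takes over 69 s, if anything falls off the work surface, if the arm or the gripper's body presses on something with over 40 N, if the wrist force passes 120 N, or if a joint passes its speed limit or range.

## Working session

There is one attempt and no reset: what is moved stays moved. The work goes in short steps, Python scripts to look and compute and a shell command to move; the robot and the scene stay as the last step left them, time stands still between calls to the robot, and variables do not carry over. Pictures are saved under pics/ and viewed, and the job is handed in when it is done.

```bash
mkdir -p pics
python3 - <<'E'
from plant import arm
import cv2,numpy as np
for n in("scene","top"):
    d=arm.get_image(n);cv2.imwrite(f"pics/{n}0.png",d["image"][:,:,::-1]);np.savez(f"{n}0.npz",**d)
    print(n,d["vertical_fov"],d["cx"],d["cy"],np.round(d["pose"],4).tolist())
print(arm.read_state())
E
```

```text
scene 56.90075385675423 260.19975781449864 189.61384703348938 [[-0.5847, 0.5664, -0.5808, 1.3012], [0.8112, 0.403, -0.4236, 0.5531], [-0.0059, -0.7189, -0.6951, 1.0811], [0.0, 0.0, 0.0, 1.0]]
top 49.192368412751506 253.2628729470206 183.61309848969375 [[0.0091, -0.999, 0.0443, 0.4467], [-1.0, -0.0089, 0.0044, -0.0044], [-0.004, -0.0444, -0.999, 1.81], [0.0, 0.0, 0.0, 1.0]]
{'time': 0.1, 'q': array([-1.45281283e+00,  2.59275765e-01,  1.53596224e+00,  4.98382639e-05,
        1.34799212e+00, -2.02802502e-01]), 'joint_vel': array([-4.61977000e-04, -1.09218323e-03, -2.65026572e-03, -1.49297363e-03,
        9.05869953e-05,  1.14697451e-03]), 'joint_efforts': array([ 2.93404046e-03, -4.46969068e+01, -2.91247290e+01, -1.82193994e-04,
        6.31947216e-03, -1.66584374e-05]), 'ee_pos': array([ 0.17340024, -0.52141927,  0.20365939]), 'ee_rot': array([-6.19395013e-04,  8.10956593e-01, -5.85105746e-01, -5.35972635e-04]), 'wrist_force': array([-0.10527972, -0.14600429, -0.29880685]), 'wrist_torque': array([ 0.02056785, -0.00572724, -0.02732433]), 'opening': 1.0028820645382974}
```

View pics/scene0.png

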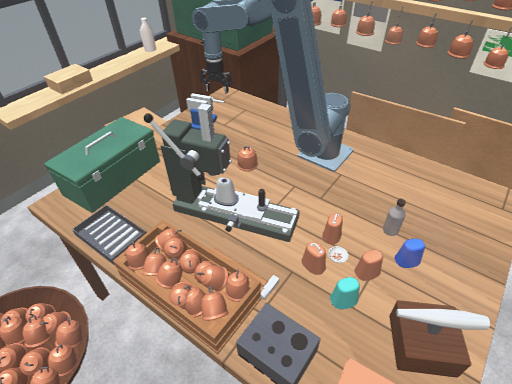

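View pics/top0.png

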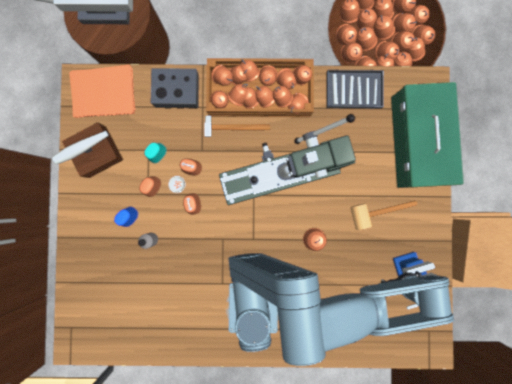

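The scene view shows the press at about (230,190), with two looped bells at (333,228) and (315,257), the likely loopless bell at (369,264), and the turquoise and blue decoys. The top view shows the press at about (285,170) and the bells at (189,166), (191,204) and (149,186). I'll enlarge these areas.

```bash
cat > h.py <<'E'
import numpy as np,cv2
def load(n):return np.load(n+".npz")
def ray(d,u,v,z):
    f=192/np.tan(np.radians(float(d["vertical_fov"]))/2);P=d["pose"]
    r=P[:3,:3]@np.array([(u-d["cx"])/f,(v-d["cy"])/f,1]);o=P[:3,3]
    return o+r*(z-o[2])/r[2]
def proj(d,p):
    f=192/np.tan(np.radians(float(d["vertical_fov"]))/2);P=d["pose"]
    c=P[:3,:3].T@(np.array(p)-P[:3,3]);return np.array([d["cx"]+f*c[0]/c[2],d["cy"]+f*c[1]/c[2]])
def crop(n,x0,y0,w,h,s,out):
    im=load(n)["image"][y0:y0+h,x0:x0+w,::-1];im=cv2.resize(im,None,fx=s,fy=s,interpolation=cv2.INTER_CUBIC)
    for i in range(0,w,10):
        cv2.line(im,(i*s,0),(i*s,6),(0,255,0),1)
        if i%20==0: cv2.putText(im,str(x0+i),(i*s,16),0,.35,(0,255,0),1)
    for i in range(0,h,10):
        cv2.line(im,(0,i*s),(6,i*s),(0,255,0),1)
        if i%20==0:cv2.putText(im,str(y0+i),(8,i*s+4),0,.35,(0,255,0),1)
    cv2.imwrite("pics/"+out,im)
E
python3 -c "
from h import *
crop('top0',210,110,150,100,5,'t_press.png');crop('top0',105,130,110,90,6,'t_bells.png')
crop('scene0',160,90,150,150,4,'s_press.png');crop('scene0',295,195,110,100,6,'s_bells.png')"
```

```text
(no output)
```

View pics/t_press.png

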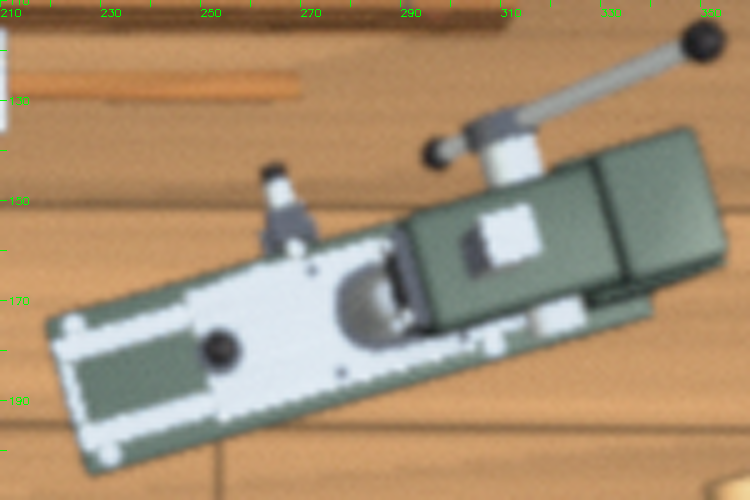

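View pics/t_bells.png

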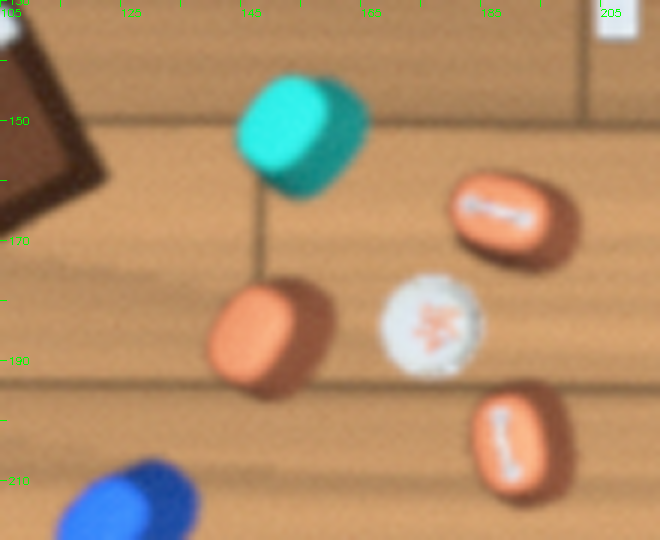

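View pics/s_press.png

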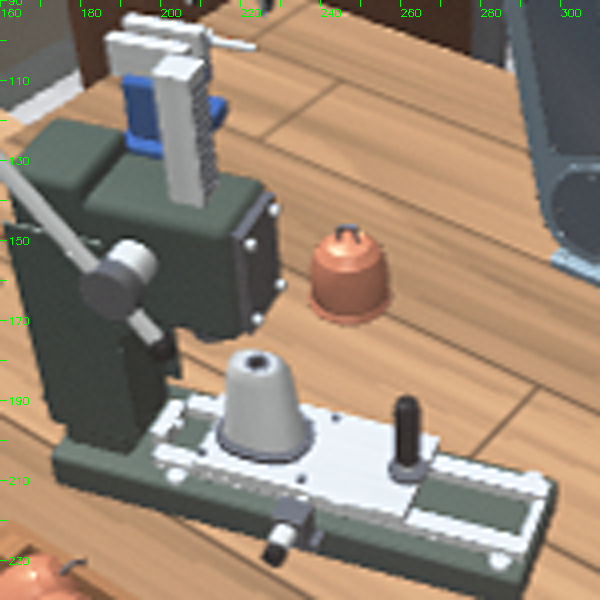

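View pics/s_bells.png

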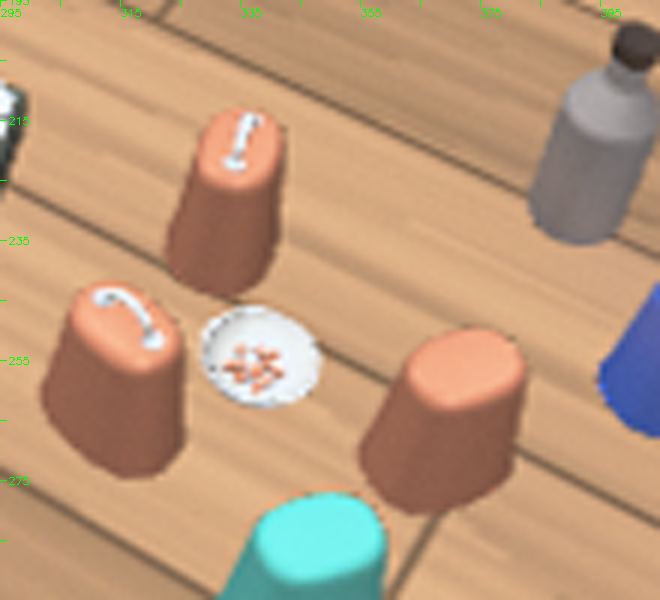

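The blank is the loopless bell: crown at about (147,186) in the top view and (372,257) in the scene view. The carriage handle is at (254,180) top and (262,190) scene. The stake is partly under the head. Next I'll fit the press and bell poses from both views.

```bash
cat > fit.py <<'E'
from h import *
from scipy.optimize import least_squares
T=load('top0');S=load('scene0')
pts=[(T,(-260,70,45),(219.4,175)),(T,(-260,-70,45),(229,205)),(T,(240,-70,45),(340.4,171)),(T,(230,47.5,380),(348.6,135.4)),(T,(230,-47.5,380),(355,159)),
(S,(-260,-70,45),(299,210.5)),(S,(240,70,45),(173,202.5)),
(T,('c',-240,0,172),(254.2,179.8)),(S,('c',-240,0,172),(261.7,189.5)),(S,('c',-90,0,176),(224.2,180)),(T,('c',-90,0,86),(287,171.5))]
def f(p,full=False):
    x,y,a,c=p;r=[]
    for d,m,uv in pts:
        if m[0]=='c': m=(m[1]+c*1000,)+m[2:]
        m=np.array(m)/1000
        w=[x+np.cos(a)*m[0]-np.sin(a)*m[1],y+np.sin(a)*m[0]+np.cos(a)*m[1],m[2]]
        r.append(proj(d,w)-uv)
    return np.array(r) if full else np.ravel(r)
s=least_squares(f,[.6,-.1,-1.4,.1],loss='soft_l1',x_scale=[.1,.1,.1,.1])
print(s.x,np.degrees(s.x[2]));print(np.round(f(s.x,True),1).tolist())
E
python3 fit.py
cat > bell.py <<'E'
from h import *
for n,(x0,y0,w,h) in (('top0',(132,170,34,32)),('scene0',(350,244,38,42))):
    im=load(n)['image'];hsv=cv2.cvtColor(im,cv2.COLOR_RGB2HSV)
    c=hsv[y0:y0+h,x0:x0+w]
    print(n);print('\n'.join(' '.join('%2d'%v for v in r[:,0]) for r in c[::3]))
E
python3 bell.py
```

```text
[ 0.57252573 -0.11677493 -1.27499833  0.1146739 ] -73.05202347835589
[[-1.4, -0.9], [-1.7, 1.0], [0.8, 1.4], [-0.1, -1.9], [1.6, 1.0], [0.6, -2.5], [-1.9, 0.8], [-1.0, -0.4], [0.3, -0.3], [0.2, -0.3], [1.2, -1.3]]
top0
15 15 14 15 15 16 15 15 15 15 15 15 15 14 16 15 15 15 15 15 15 15 15 16 15 15 15 15 15 15 15 15 15 15
15 15 14 15 15 15 15 15 15 15 15 15 15 15 15 14 14 15 15 15 15 15 15 15 15 15 15 15 15 15 15 15 15 15
15 15 16 15 15 15 15 15 15 15 15 15 14 15 14 14 14 14 14 13 12 12 13 13 14 14 15 15 15 15 14 15 15 15
14 15 15 15 15 15 14 15 15 15 14 12 11 10 10 10 10 10  9  9  9  9  9 10  9  9  9 12 13 15 15 15 15 15
15 15 15 15 15 15 15 14 13 11 10 10 10 10 11 10 11 11 11 11 10  9  9  9  9  9  8 10 11 14 15 15 15 15
15 15 15 15 15 14 15 12 10 10 10 10 11 11 10 11 11 12 11 11 10 10  9  9  9  9 10 10 12 14 16 15 15 15
15 15 15 15 15 15 14 11 10 10 10 11 11 10 11 11 11 11 10  9  9  9  9 10  9  9 10 12 14 15 15 15 14 15
15 15 15 15 15 15 15 13 11  9 10 10 10 10 10 10  9  9  9  9 10  9  9  9 10 11 14 15 15 15 15 15 15 15
15 15 15 15 16 15 15 14 15 15 14 12 11 10  9  9  9  9  9  9  9  9
[... 1143 characters left out ...]
4 14 14 14 14 14
14 14 14 14 14 10  8  8  9  8  9  8  8  9  9  8  9  9  8  8  8  9  9  9  9  8  8  9  9  8 11 14 14 13 14 14 14 14
15 14 14 14 11  8  8  8  9  9  9  9  9  9  9  9  9  9  9  9  9  9  9  9  9  8  9  9  9  8 11 14 14 14 14 14 14 14
14 14 14 14 14 13  8  8  8  9  8  9  9  8  8  9  9  9  9  9  8  9  9  9  9  9  8  8  8 10 14 15 14 14 14 14 14 14
88 83 81 39 12 13 14 13  9  9  9  9  9  9  9  8  8  9  8  9  9  9  9  8  8 10 12 14 14 14 14 14 14 14 14 14 14 14
89 89 89 89 89 89 89 80 13 14 14 14 12 10 10 10 10 10 11 13 15 15 14 14 14 14 14 14 14 14 14 14 14 14 14 14 14 14
89 89 89 89 89 89 89 89 88 19 14 14 14 14 14 14 15 14 14 14 14 14 14 14 15 14 14 14 14 14 14 14 14 14 14 14 14 14
```

```bash
cat > bellfit.py <<'E'
from h import *
from scipy.optimize import least_squares
import sys
HS=[0,.02,.04,.07,.088,.0935,.095]
def half(z):
    if z<=.088: t=z/.088; return .046+t*(.0355-.046),.034+t*(.026-.034)
    if z<.094: return .0335,.024
    return .029,.02
th=np.linspace(0,2*np.pi,40)
def hull(d,x,y,a,z0=0):
    P=[]
    for z in HS:
        A,B=half(z)
        for t in th:
            u,v=A*np.cos(t),B*np.sin(t)
            P.append(proj(d,[x+np.cos(a)*u-np.sin(a)*v,y+np.sin(a)*u+np.cos(a)*v,z+z0]))
    return cv2.convexHull(np.array(P,np.float32))[:,0]
def mask(n,box):
    x0,y0,w,h=box;im=load(n)['image'];hsv=cv2.cvtColor(im,cv2.COLOR_RGB2HSV)
    m=np.zeros(im.shape[:2],np.uint8);m[y0:y0+h,x0:x0+w]=(hsv[y0:y0+h,x0:x0+w,0]<=11)
    k,l,s,_=cv2.connectedComponentsWithStats(m);i=1+np.argmax(s[1:,4]);return (l==i).astype(np.uint8)
def edge(m):
    c=max(cv2.findContours(cv2.resize(m,None,fx=4,fy=4,interpolation=cv2.INTER_LINEAR)*0+(cv2.resize(m*255,None,fx=4,fy=4,interpolation=cv2.INTER_LINEAR)>127).astype(np.uint8),cv2.RETR_EXTERNAL,cv2.CHAIN_APPROX_NONE)[0],key=len)[:,0].astype(float)
    return (c+.5)/4-.5
def fit(views,x0):
    E=[(load(n),edge(mask(n,b))) for n,b in views]
    def f(p):
        r=[]
        for d,e in E:
            H=hull(d,*p).reshape(-1,1,2)
            r+= [cv2.pointPolygonTest(H,(float(q[0]),float(q[1])),True)*np.sqrt(100/len(e)) for q in e]
        return np.array(r)
    s=least_squares(f,x0,diff_step=1e-3,x_scale=[.05,.05,.3]);return s.x,np.sqrt(np.mean(s.fun**2))
if __name__=="__main__":
    B=('top0',(132,170,34,32));C=('scene0',(350,244,38,42))
    print('init',ray(load('top0'),147,186,.093))
    i=list(ray(load('top0'),147,186,.093)[:2])
    for a in (.5,-.5,1.2):
        print(fit([B,C],i+[a]),fit([B],i+[a]),fit([C],i+[a]))
    im=load('top0')['image'].astype(int)
    for r in (range(60,70),): 
        for u in (70,130,200,320,380,440): print(u,[int(im[v,u].sum()) for v in r])
    for u in (70,130,170,210,330,380,440): print(u,[int(im[v,u].sum()) for v in range(358,374)])
E
python3 bellfit.py
```

```text
init [0.50922503 0.43878722 0.093     ]
(array([ 0.51369114,  0.44416603, -0.60625986]), np.float64(0.2503775174692414)) (array([ 0.51246188,  0.44436821, -0.54442001]), np.float64(0.22608156163028748)) (array([0.51458833, 0.44439566, 0.59664594]), np.float64(0.9160807300455512))
(array([ 0.51369093,  0.4441661 , -0.60612788]), np.float64(0.2503781489733273)) (array([ 0.5124619 ,  0.44436821, -0.54443388]), np.float64(0.22608138167226052)) (array([ 0.5154357 ,  0.44411442, -0.65864733]), np.float64(0.199176164998963))
(array([0.51369586, 0.44417601, 2.53143207]), np.float64(0.2505831527777593)) (array([0.51246664, 0.44436175, 2.59675491]), np.float64(0.22645338241368293)) (array([0.51541908, 0.44414952, 2.48503501]), np.float64(0.19883632587774153))
70 [519, 522, 496, 416, 413, 415, 404, 398, 390, 394]
130 [123, 122, 121, 210, 361, 414, 458, 491, 496, 490]
200 [558, 558, 567, 540, 439, 398, 405, 409, 423, 419]
320 [503, 506, 504, 513, 489, 434, 392, 390, 391, 408]
380 [355, 365, 380, 377, 340, 329, 365, 415, 422, 385]
440 [538, 525, 533, 526, 522, 505, 461, 435, 425, 420]
70 [325, 314, 317, 330, 331, 338, 405, 529, 569, 576, 587, 584, 583, 571, 566, 563]
130 [426, 423, 436, 446, 440, 440, 454, 492, 576, 603, 611, 623, 614, 605, 593, 587]
170 [425, 436, 432, 434, 442, 432, 438, 469, 537, 567, 574, 575, 569, 569, 561, 561]
210 [432, 435, 443, 438, 438, 442, 440, 443, 478, 508, 522, 534, 545, 546, 554, 554]
330 [413, 419, 432, 439, 430, 433, 434, 438, 446, 493, 569, 612, 619, 609, 627, 625]
380 [419, 420, 423, 426, 425, 423, 430, 427, 445, 466, 502, 538, 545, 547, 553, 558]
440 [419, 430, 415, 418, 412, 420, 435, 441, 446, 428, 362, 232, 116, 99, 110, 116]
```

The bell fit is good to 0.25 px: (0.514, 0.444), yaw −0.606. I'll overlay the press model to refine its pose.

```bash
cat > ov.py <<'E'
from h import *
import sys
def W(p,m):
    x,y,a=p;m=np.array(m)/1000
    return [x+np.cos(a)*m[0]-np.sin(a)*m[1],y+np.sin(a)*m[0]+np.cos(a)*m[1],m[2]]
def rect(x0,x1,y,z):return [(x0,y,z),(x1,y,z),(x1,-y,z),(x0,-y,z),(x0,y,z)]
def circ(x,a,b,z):return [(x+a*np.cos(t),b*np.sin(t),z) for t in np.linspace(0,6.29,40)]
def overlay(n,box,s,p,c,out):
    d=load(n);x0,y0,w,h=box;im=cv2.resize(d['image'][y0:y0+h,x0:x0+w,::-1],None,fx=s,fy=s,interpolation=cv2.INTER_CUBIC)
    L=[rect(-260,240,70,45),rect(155,230,47.5,380),rect(20,155,44,360),rect(20,155,44,235),circ(-90+c,41,29,86),circ(-90+c,27,17,176),circ(-240+c,13,13,172)]
    for l in L:
        q=np.array([(proj(d,W(p,m))-[x0,y0]+.5)*s for m in l]);cv2.polylines(im,[np.int32(q)],False,(0,0,255),1)
    cv2.imwrite('pics/'+out,im)
if __name__=="__main__":
    p=[0.5725,-.1168,-1.275]
    overlay('top0',(210,110,150,100),5,p,114.7,'o1.png');overlay('scene0',(160,80,150,150),4,p,114.7,'o2.png')
E
python3 ov.py
```

```text
(no output)
```

View pics/o1.png

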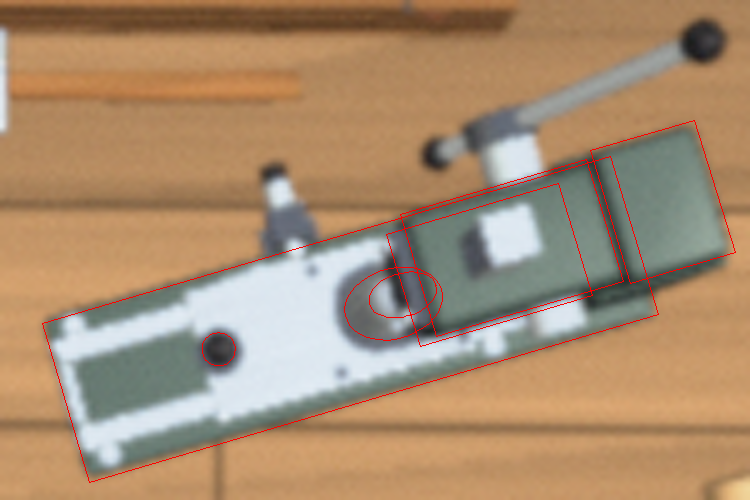

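View pics/o2.png

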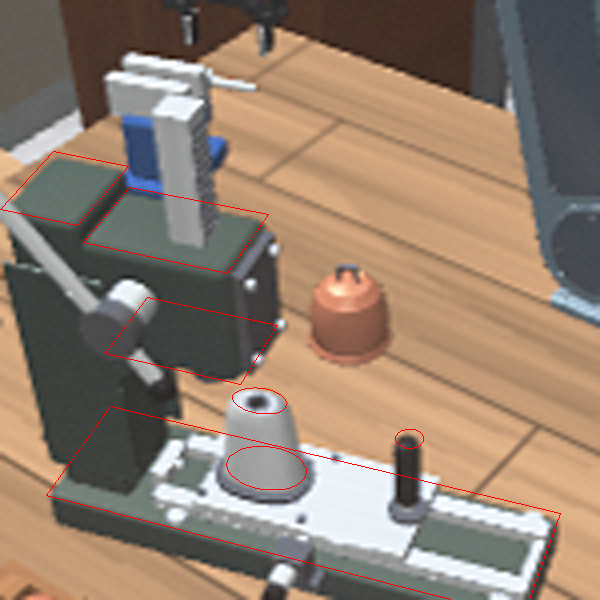

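```bash
cat > go.py <<'E'
import sys,numpy as np
from plant import arm
from scipy.spatial.transform import Rotation as R
s=arm.read_state();q=s["ee_rot"];M=R.from_quat([q[1],q[2],q[3],q[0]]).as_matrix()
yaw=np.degrees(np.arctan2(M[1,0],M[0,0]))
print("t",s["time"],"pos",np.round(s["ee_pos"],4),"yaw",round(yaw,2),"F",np.round(s["wrist_force"],1),"open",round(s["opening"],3),"q",np.round(s["q"],2))
if len(sys.argv)>3:
    v=list(map(float,sys.argv[1:]));D=np.array(v[:3])-s["ee_pos"]
    print("shift mm",np.round(M.T@D*1000,1),"turn",[round(-((v[3]+k-yaw+180)%360-180),2) for k in (0,180)] if len(v)>3 else "")
E
python3 go.py .38 .0 .27 -73.05; python3 go.py .536 .003 .26 -73.05
```

```text
t 0.1 pos [ 0.1734 -0.5214  0.2037] yaw -71.62 F [-0.1 -0.1 -0.3] open 1.003 q [-1.45  0.26  1.54  0.    1.35 -0.2 ]
shift mm [-429.8 -360.5  -65.5] turn [np.float64(1.43), np.float64(-178.57)]
t 0.1 pos [ 0.1734 -0.5214  0.2037] yaw -71.62 F [-0.1 -0.1 -0.3] open 1.003 q [-1.45  0.26  1.54  0.    1.35 -0.2 ]
shift mm [-383.4 -509.5  -55.5] turn [np.float64(1.43), np.float64(-178.57)]
```

```bash
python3 -m handwheel '[[-20,0,0,0]]' 2>&1 | head -3 >/dev/null; python3 go.py
```

```text
t 0.225 pos [ 0.1537 -0.4644  0.2025] yaw -71.61 F [0.  1.5 1.7] open 1.001 q [-1.48  0.15  1.68 -0.    1.32 -0.23]
```

That row was in the wrong unit: I wrote −20 as if in mm, but rows are in metres. The per-row cap limited it to about 60 mm of harmless travel. From here I'll use metres.

```bash
python3 go.py .38 .0 .27 -73.05
```

```text
t 0.225 pos [ 0.1537 -0.4644  0.2025] yaw -71.61 F [0.  1.5 1.7] open 1.001 q [-1.48  0.15  1.68 -0.    1.32 -0.23]
shift mm [-369.4 -361.3  -66.8] turn [np.float64(1.44), np.float64(-178.56)]
```

```bash
python3 -m handwheel '[[-0.03,-0.03,-0.01,0],[-0.065,-0.065,-0.02,0],[-0.1,-0.1,-0.03,0],[-0.135,-0.135,-0.04,0],[-0.17,-0.17,-0.05,0],[-0.205,-0.205,-0.06,0],[-0.24,-0.24,-0.066,0],[-0.275,-0.27,-0.066,0],[-0.305,-0.3,-0.066,0],[-0.335,-0.33,-0.066,0],[-0.37,-0.361,-0.066,1.44],[-0.37,-0.361,-0.066,1.44]]'; python3 go.py .536 .003 .23 -73.05
```

```text
time: 1.72
ee_pos: [0.3798, 0.0051, 0.2701]
ee_rot: [-0.0, 0.805, -0.593, -0.001]
wrist_force: [-0.6, -0.3, 0.4]
opening: 1.0
t 1.725 pos [0.3798 0.0051 0.2701] yaw -72.73 F [-0.6 -0.3  0.4] open 1.0 q [-0.28 -0.1   1.77  0.    1.47  0.99]
shift mm [  48.4 -148.5   40. ] turn [np.float64(0.32), np.float64(-179.68)]
```

```bash
python3 -m handwheel '[[0.01,-0.03,0.01,0.3],[0.03,-0.075,0.02,0.3],[0.04,-0.12,0.03,0.3],[0.048,-0.148,0.04,0.3],[0.048,-0.148,0.05,0.3],[0.048,-0.148,0.05,0.3]]'; python3 go.py .536 .003 .126 -73.05
python3 - <<'E'
from plant import arm
import cv2,numpy as np
for n in("scene","top"):
    d=arm.get_image(n);np.savez(f"{n}1.npz",**d)
from h import *
crop('scene1',190,90,130,130,5,'s1.png');crop('top1',200,110,130,100,6,'t1.png')
E
```

```text
time: 2.48
ee_pos: [0.5335, -0.0011, 0.2191]
ee_rot: [0.001, 0.802, -0.598, -0.002]
wrist_force: [-0.5, 0.4, -0.3]
opening: 1.0
t 2.475 pos [ 0.5335 -0.0011  0.2191] yaw -73.4 F [-0.5  0.4 -0.3] open 1.0 q [-0.21  0.22  1.55 -0.    1.38  1.07]
shift mm [-3.1 -3.9 93.1] turn [np.float64(-0.35), np.float64(179.65)]
```

View pics/s1.png

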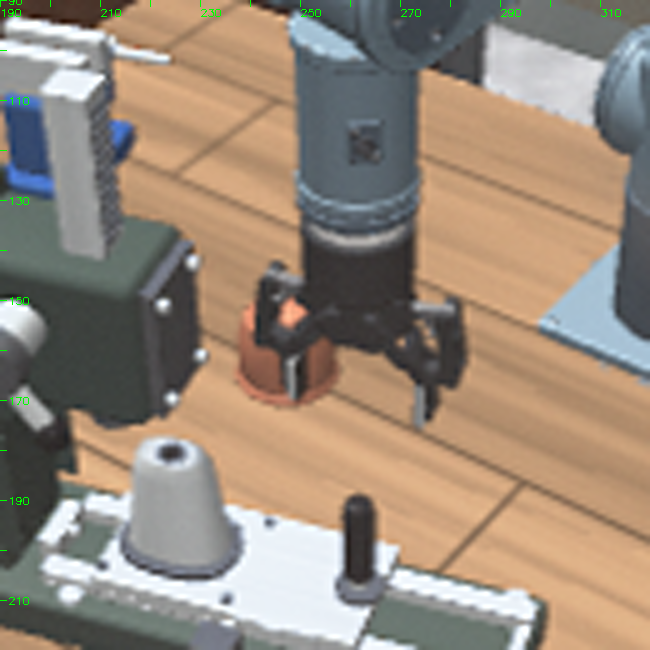

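View pics/t1.png

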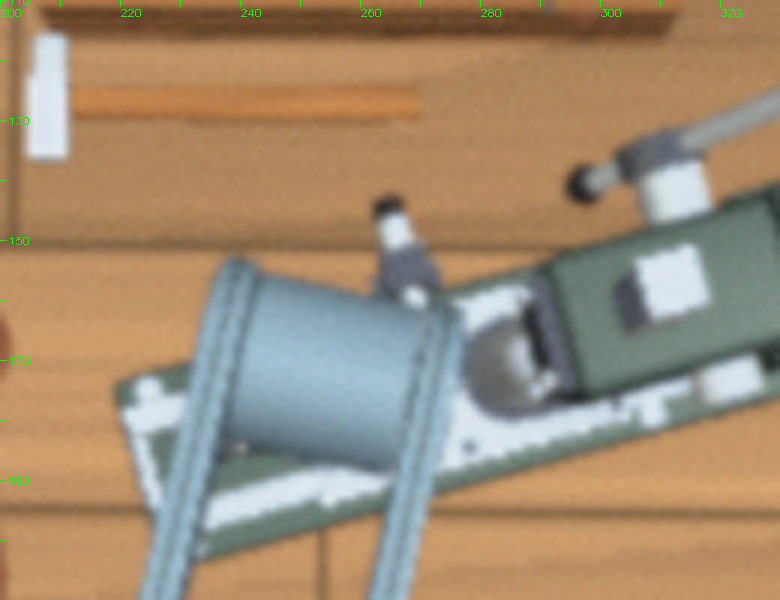

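```bash
python3 -c "
from h import *
d=load('scene1');print(proj(d,(.5335,-.0011,.232)),proj(d,(.5335,-.0011,.219)))"
python3 -m handwheel '[[-0.003,-0.004,0.03,-0.35],[-0.003,-0.004,0.06,-0.35],[-0.003,-0.004,0.08,-0.35],[-0.003,-0.004,0.093,-0.35],[-0.003,-0.004,0.093,-0.35]]'; python3 go.py .536 .003 .126 -73.05
```

```text
[261.38266387 176.2932333 ] [261.39537838 178.97451963]
time: 3.2
ee_pos: [0.5376, 0.0035, 0.1274]
ee_rot: [0.0, 0.804, -0.595, -0.0]
wrist_force: [0.1, -0.1, 0.1]
opening: 1.002
t 3.2 pos [0.5376 0.0035 0.1274] yaw -73.01 F [ 0.1 -0.1  0.1] open 1.002 q [-0.2   0.3   1.68 -0.    1.17  1.07]
shift mm [0.  1.7 1.4] turn [np.float64(0.04), np.float64(-179.96)]
```

Now I'll close loosely to 40 mm, so the handle is hooked but not clamped.

```bash
python3 -m handwheel '[[0,0,0,0],[0,0,0,0],[0,0,0,0],[0,0,0,0]]' 0.034
python3 - <<'E'
from plant import arm
import numpy as np
d=arm.get_image("scene");np.savez("scene2.npz",**d)
from h import *
crop('scene2',200,110,110,110,6,'s2.png')
E
```

```text
time: 3.7
ee_pos: [0.5383, 0.0035, 0.1277]
ee_rot: [-0.0, 0.804, -0.595, 0.0]
wrist_force: [0.1, -0.1, -0.3]
opening: 0.396
```

View pics/s2.png

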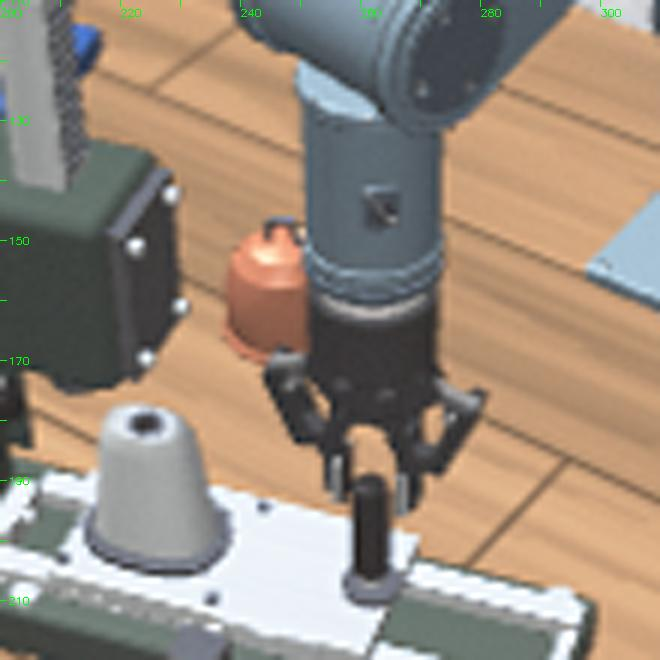

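```bash
python3 -c "
from h import *
d=load('scene2');
for z in (.085,.128,.147,.172): print(z,proj(d,(.5383,.0035,z)),proj(d,(.536,.003,z)))
T=load('top0');print(ray(T,254.2,179.8,.172),ray(T,254.2,179.8,.15),ray(d,261.7,189.5,.172))
print(np.abs(load('scene2')['pose']-load('scene0')['pose']).max())"; python3 go.py
```

```text
0.085 [261.76079754 205.79150474] [262.0019752  205.38414569]
0.128 [261.72902474 197.96912052] [261.97561868 197.56170976]
0.147 [261.71452904 194.40031766] [261.9635945  193.99301443]
0.172 [261.69500974 189.59471326] [261.94740367 189.18768461]
[ 0.53435942 -0.00074942  0.172     ] [ 0.53553631 -0.00070046  0.15      ] [0.53788032 0.0032221  0.172     ]
0.0
t 3.75 pos [0.5383 0.0036 0.1276] yaw -73.01 F [-1.  -0.2  1.1] open 0.397 q [-0.2   0.3   1.67  0.    1.17  1.07]
```

```bash
python3 -m handwheel '[[-0.004,0,0,0],[-0.009,0,0,0],[-0.015,0,0,0],[-0.022,0,0,0],[-0.03,0,0,0],[-0.03,0,0,0]]';  python3 - <<'E'
from plant import arm
import numpy as np
d=arm.get_image("scene");np.savez("scene2.npz",**d)
from h import *
crop('scene2',200,110,110,110,6,'s2.png')
E
```

```text
time: 4.5
ee_pos: [0.5285, 0.0336, 0.1273]
ee_rot: [-0.0, 0.804, -0.595, -0.001]
wrist_force: [0.3, 0.3, -0.8]
opening: 0.394
```

View pics/s2.png

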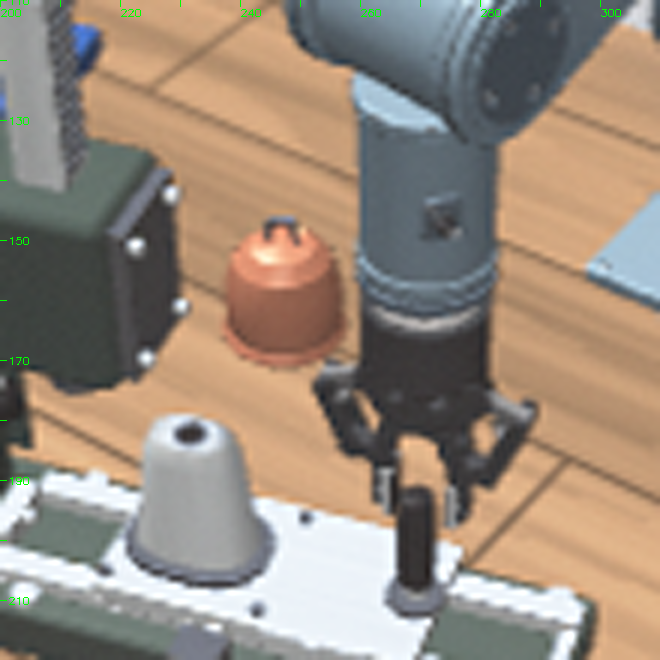

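The carriage follows: the handle moved from (262,189) to (269,191). I'll keep drawing it out to the stop.

```bash
python3 -m handwheel '[[-0.008,0,0,0],[-0.018,0,0,0],[-0.028,0,0,0],[-0.038,0,0,0],[-0.048,0,0,0],[-0.058,0,0,0],[-0.066,0,0,0],[-0.073,0,0,0],[-0.078,0,0,0],[-0.082,0,0,0],[-0.085,0,0,0],[-0.085,0,0,0]]'; python3 go.py; python3 -m handwheel '[[-0.003,0,0,0],[-0.006,0,0,0],[-0.006,0,0,0]]'; python3 go.py
```

```text
time: 6.05
ee_pos: [0.5039, 0.1139, 0.1273]
ee_rot: [0.0, 0.804, -0.595, -0.001]
wrist_force: [-0.4, 0.2, 0.4]
opening: 0.399
t 6.05 pos [0.5039 0.1139 0.1273] yaw -73.01 F [-0.4  0.2  0.4] open 0.399 q [0.01 0.27 1.72 0.   1.15 1.28]
time: 6.42
ee_pos: [0.503, 0.117, 0.1273]
ee_rot: [0.002, 0.804, -0.595, 0.001]
wrist_force: [1.5, -9.2, -1.1]
opening: 0.396
t 6.425 pos [0.503  0.117  0.1273] yaw -73.0 F [ 1.5 -9.2 -1.1] open 0.396 q [ 0.02  0.27  1.73 -0.    1.15  1.29]
```

At the stop, about 9 N. The seat computed from the handle is within 2 mm of the image fit. I'll back off, open and lift, then look.

```bash
python3 -m handwheel '[[0.009,0,0,0],[0.009,0,0,0],[0.009,0,0,0],[0.009,0,-0.03,0],[0.009,0,-0.07,0],[0.009,0,-0.11,0],[0.0,-0.01,-0.12,0],[-0.05,-0.01,-0.12,-10],[-0.11,-0.01,-0.12,-20],[-0.17,-0.01,-0.12,-30],[-0.23,-0.0,-0.12,-40],[-0.25,0,-0.12,-50]]' 0.0854; python3 -c "
from h import *
T=load('top0')
for n,u,v,z in(('turq',148.5,150,.093),('blue',123,213,.093),('bellb',188,165.5,.095),('bella',189,204,.095),('dish',176.5,184.5,.022),('bottle',147,240,.16)):print(n,ray(T,u,v,z)[:2])"
python3 go.py .5137 .4442 .2 55.3
```

```text
time: 7.92
ee_pos: [0.4272, 0.3616, 0.2474]
ee_rot: [-0.0, 0.981, -0.195, -0.001]
wrist_force: [-0.3, -0.6, 1.0]
opening: 0.995
turq [0.65756016 0.43562229]
blue [0.39785073 0.53479699]
bellb [0.59482504 0.27158102]
bella [0.43708452 0.26496845]
dish [0.51934406 0.33115911]
bottle [0.29506891 0.41718791]
t 7.925 pos [0.4272 0.3616 0.2474] yaw -22.44 F [-0.3 -0.6  1. ] open 0.995 q [0.5  0.25 1.44 0.   1.45 0.89]
shift mm [  48.5 -109.3   47.4] turn [np.float64(-77.74), np.float64(102.26)]
```

Run:
```python
from plant import arm
import numpy as np
for n in("scene","top"):
    d=arm.get_image(n);np.savez(f"{n}3.npz",**d)
import ov
p=[0.5725,-.1168,-1.275]
ov.overlay('top3',(210,110,150,100),5,p,0,'o3.png');ov.overlay('scene3',(190,150,130,100),6,p,0,'o4.png')
```

```text
(no output)
```

View pics/o3.png

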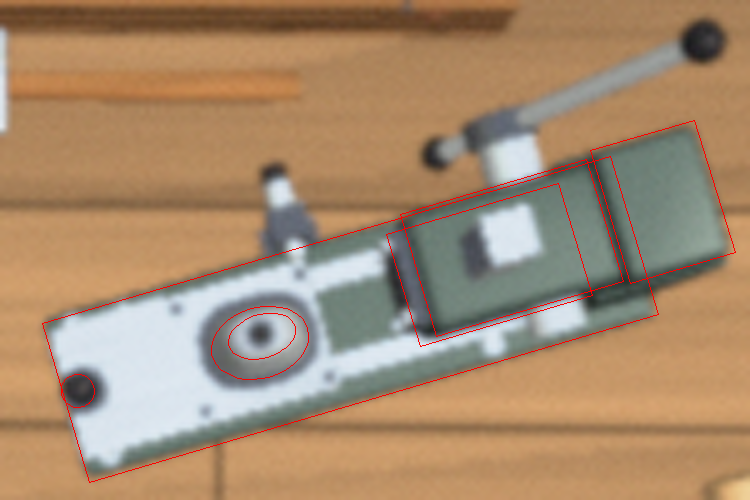

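View pics/o4.png

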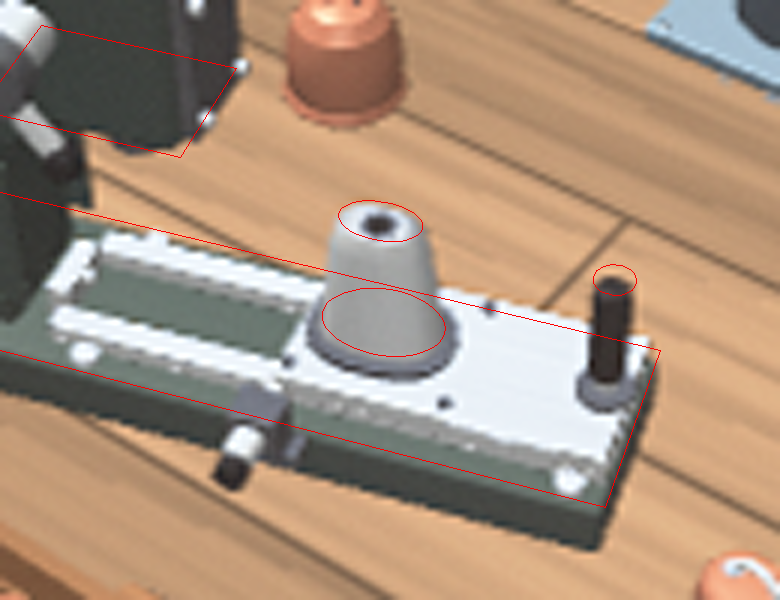

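The stake is fully exposed, hole at crop (261,333) in the top view and (379,224) in the scene view, and the fit agrees to about 1 px. Next, over the blank bell.

```bash
python3 -m handwheel '[[0.005,-0.012,0.005,-10],[0.012,-0.028,0.01,-20],[0.02,-0.045,0.015,-30],[0.03,-0.065,0.02,-40],[0.04,-0.085,0.03,-50],[0.0485,-0.1,0.04,-60],[0.0485,-0.109,0.047,-70],[0.0485,-0.109,0.047,-77.7],[0.0485,-0.109,0.047,-77.7],[0.0485,-0.109,0.047,-77.7]]'; python3 go.py .5137 .4442 .051 55.3
```

```text
time: 9.28
ee_pos: [0.5173, 0.4392, 0.2006]
ee_rot: [0.0, 0.889, 0.457, 0.0]
wrist_force: [0.1, 0.3, 0.7]
opening: 1.0
t 9.275 pos [0.5173 0.4392 0.2006] yaw 54.43 F [0.1 0.3 0.7] open 1.0 q [ 0.54  0.49  1.2  -0.    1.45 -0.41]
shift mm [  2.   -5.9 149.6] turn [np.float64(-0.87), np.float64(179.13)]
```

```bash
python3 -m handwheel '[[0.002,-0.006,0.02,-0.9],[0.002,-0.006,0.05,-0.9],[0.002,-0.006,0.07,-0.9],[0.002,-0.006,0.07,-0.9]]'; python3 go.py .5137 .4442 .051 55.3
python3 - <<'E'
from plant import arm
import numpy as np
for n in("scene","top"):
    d=arm.get_image(n);np.savez(f"{n}4.npz",**d)
from h import *
crop('scene4',320,180,100,110,6,'s4.png')
E
```

```text
time: 9.78
ee_pos: [0.5122, 0.4439, 0.1287]
ee_rot: [0.0, 0.885, 0.465, -0.002]
wrist_force: [0.5, -0.2, -0.8]
opening: 0.999
t 9.775 pos [0.5122 0.4439 0.1287] yaw 55.46 F [ 0.5 -0.2 -0.8] open 0.999 q [ 0.55  0.54  1.3  -0.    1.31 -0.42]
shift mm [ 1.3  1.1 77.7] turn [np.float64(0.16), np.float64(-179.84)]
```

View pics/s4.png

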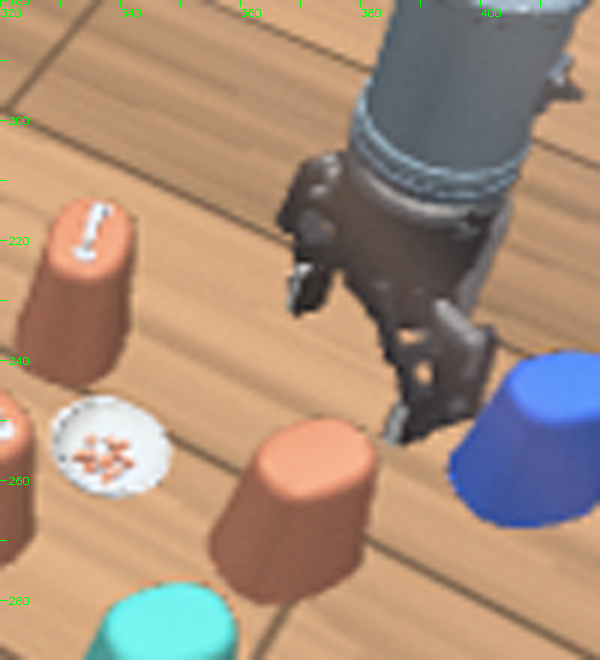

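Run:
```python
from h import *
S=load('scene4');T=load('top4')
p=np.array([.5122,.4439]);a=np.radians(55.46);t=np.array([np.cos(a),np.sin(a)])
for z in (.1287,.142,.155):
  print(z,[np.round(proj(S,[*(p+s*.046*t),z]),1) for s in(-1,0,1)],[np.round(proj(T,[*(p+s*.046*t),z]),1) for s in(-1,0,1)])
crop('top4',110,120,110,100,6,'t4.png')
```

```text
0.1287 [array([367.5, 238.1]), array([375.1, 248.5]), array([383.1, 259.5])] [array([152.8, 191.5]), array([143.5, 184.9]), array([134.2, 178.3])]
0.142 [array([368.3, 235.6]), array([376., 246.]), array([384.1, 257. ])] [array([151.9, 191.4]), array([142.6, 184.8]), array([133.2, 178.1])]
0.155 [array([369.2, 233.1]), array([376.9, 243.6]), array([385.1, 254.6])] [array([151.1, 191.3]), array([141.7, 184.6]), array([132.3, 178. ])]
```

View pics/t4.png

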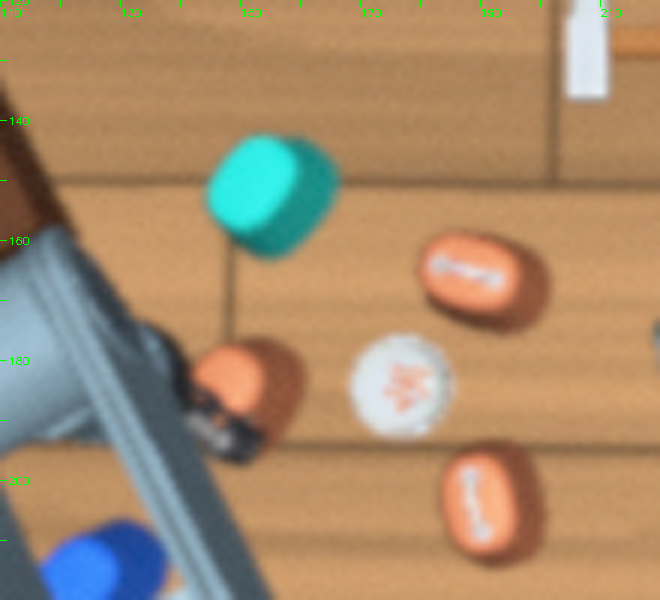

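The fingers look a few px off from prediction in both views: (377,242) for the mid-tips against about (376,245). I'll go lower, still above the crown, and compare again before straddling the bell.

```bash
python3 -m handwheel '[[0.001,0.001,0.015,0],[0.001,0.001,0.03,0],[0.001,0.001,0.03,0],[0.001,0.001,0.03,0]]'; python3 go.py .5137 .4442 .051 55.3
python3 - <<'E'
from plant import arm
import numpy as np
for n in("scene","top"):
    d=arm.get_image(n);np.savez(f"{n}5.npz",**d)
from h import *
S=load('scene5');T=load('top5')
s=arm.read_state();p=s['ee_pos'][:2];a=np.radians(55.3);t=np.array([np.cos(a),np.sin(a)])
for z in (.0,.013,.026):
  z+=s['ee_pos'][2]
  print(round(z,3),[np.round(proj(S,[*(p+k*t),z]),1) for k in(-.057,-.043,0,.043,.057)],[np.round(proj(T,[*(p+k*t),z]),1) for k in(-.057,-.043,0,.043,.057)])
crop('scene5',340,200,70,70,9,'s5.png');crop('top5',125,160,50,50,12,'t5.png')
E
```

```text
time: 10.38
ee_pos: [0.5147, 0.4451, 0.1003]
ee_rot: [-0.0, 0.885, 0.466, -0.0]
wrist_force: [0.1, 0.8, 1.1]
opening: 1.001
t 10.375 pos [0.5147 0.4451 0.1003] yaw 55.59 F [0.1 0.8 1.1] open 1.001 q [ 0.55  0.57  1.33  0.    1.25 -0.42]
shift mm [-1.3 -0.3 49.3] turn [np.float64(0.29), np.float64(-179.71)]
0.101 [array([364.3, 241.4]), array([366.4, 244.5]), array([373.4, 254.2]), array([380.6, 264.5]), array([383.1, 268. ])] [array([156.2, 192.6]), array([153.5, 190.6]), array([144.9, 184.5]), array([136.4, 178.4]), array([133.6, 176.5])]
0.114 [array([365. , 239.1]), array([367.2, 242.1]), array([374.2, 251.9]), array([381.6, 262.2]), array([384. , 265.7])] [array([155.5, 192.5]), array([152.7, 190.5]), array([144.1, 184.4]), array([135.5, 178.3]), array([132.7, 176.3])]
0.127 [array([365.8, 236.7]), array([368. , 239.8]), array([375.1, 249.6]), array([382.5, 259.9]), array([385. , 263.3])] [array([154.7, 192.4]), array([151.9, 190.4]), array([143.2, 184.2]), array([134.6, 178.1]), array([131.8, 176.1])]
```

View pics/s5.png

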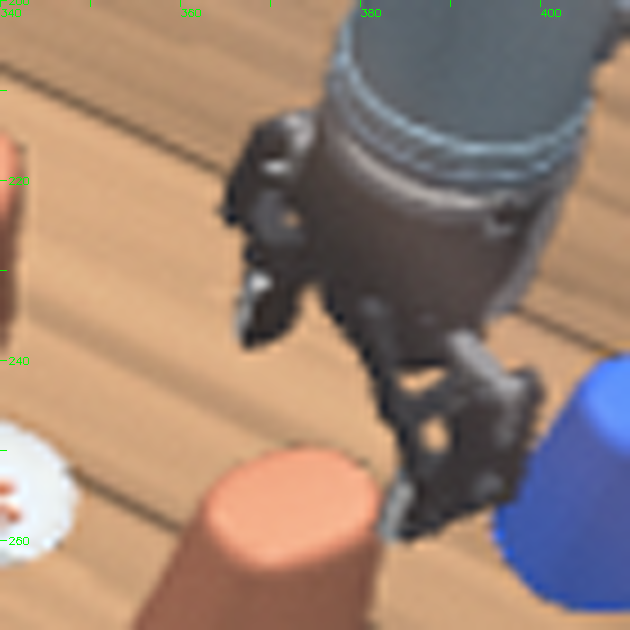

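View pics/t5.png

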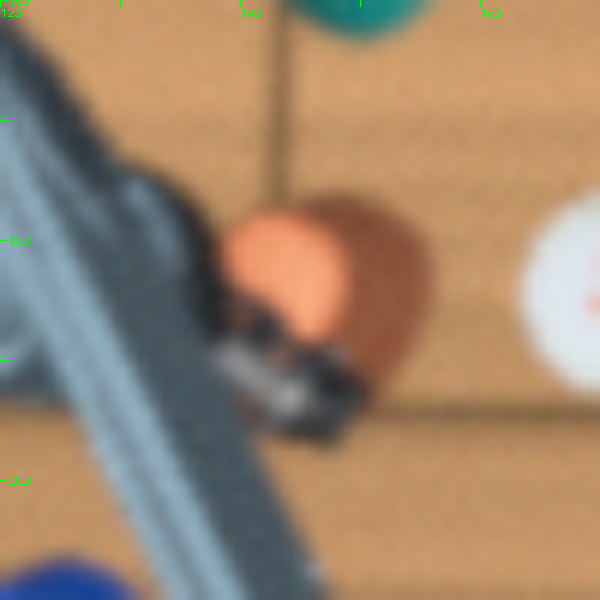

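With the open tips about 25 mm back, both views agree to about 1 px: (367.5,238) and (384,260) in the scene view. The fingers straddle the bell symmetrically, so I'll descend.

```bash
python3 -m handwheel '[[-0.001,0,0.012,0.3],[-0.001,0,0.026,0.3],[-0.001,0,0.038,0.3],[-0.001,0,0.046,0.3],[-0.001,0,0.0495,0.3],[-0.001,0,0.0495,0.3]]'; python3 go.py .5137 .4442 .051 55.3
python3 - <<'E'
from plant import arm
import numpy as np
for n in("scene","top"):
    d=arm.get_image(n);np.savez(f"{n}6.npz",**d)
from h import *
crop('scene6',340,210,70,75,8,'s6.png');crop('top6',125,160,50,50,12,'t6.png')
E
```

```text
time: 11.22
ee_pos: [0.5141, 0.4443, 0.0507]
ee_rot: [0.0, 0.886, 0.464, -0.0]
wrist_force: [-0.6, 0.4, 0.6]
opening: 1.001
t 11.225 pos [0.5141 0.4443 0.0507] yaw 55.29 F [-0.6  0.4  0.6] open 1.001 q [ 0.55  0.61  1.38 -0.    1.15 -0.42]
shift mm [-0.3 -0.3 -0.3] turn [np.float64(-0.01), np.float64(179.99)]
```

View pics/s6.png

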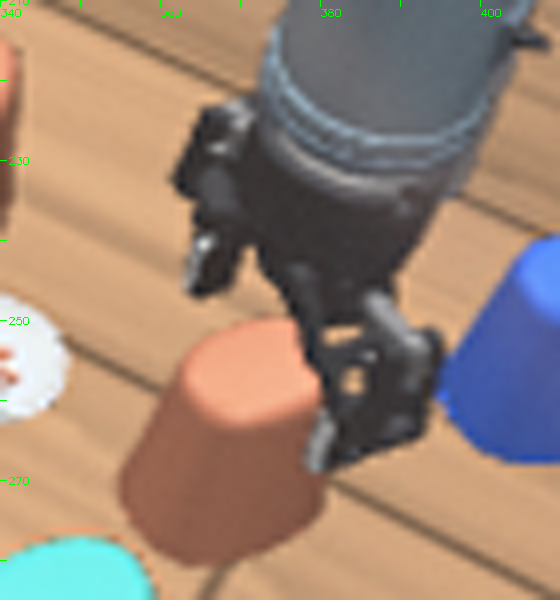

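View pics/t6.png

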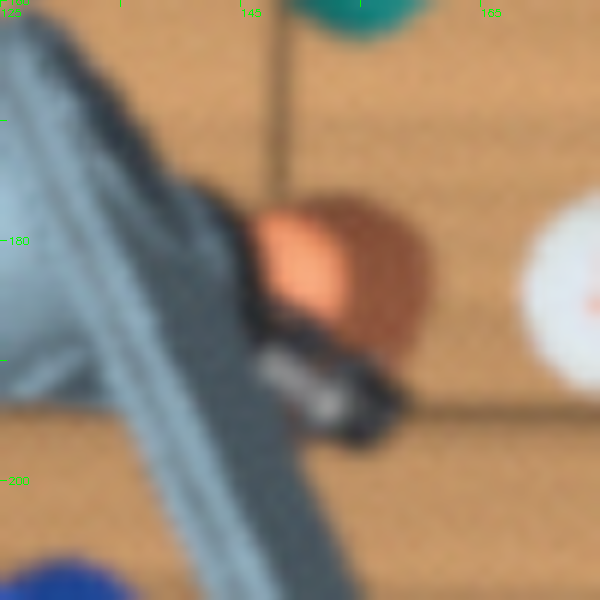

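```bash
cat > gm.py <<'E'
# draw predicted finger boxes (width 22, gap 85..114) at given tip z
from h import *
import sys
def draw(n,box,s,pos,yawdeg,zs,out,bell=None,inner=.0427,outer=.057):
    d=load(n);x0,y0,w,h=box;im=cv2.resize(d['image'][y0:y0+h,x0:x0+w,::-1],None,fx=s,fy=s,interpolation=cv2.INTER_CUBIC)
    a=np.radians(yawdeg);t=np.array([np.cos(a),np.sin(a)]);b=np.array([-t[1],t[0]])
    for z,c in zip(zs,((0,255,0),(255,0,255))):
        for k in(1,-1):
            q=[proj(d,[*(np.array(pos)+k*u*t+v*b),z]) for u,v in((inner,.011),(outer,.011),(outer,-.011),(inner,-.011))]
            cv2.polylines(im,[np.int32((np.array(q)-[x0,y0]+.5)*s)],True,c,1)
    if bell:
        from bellfit import half,th
        x,y,aa,zz=bell
        for z in(0,.088):
            A,B=half(z);q=[proj(d,[x+np.cos(aa)*A*np.cos(u)-np.sin(aa)*B*np.sin(u),y+np.sin(aa)*A*np.cos(u)+np.cos(aa)*B*np.sin(u),z+zz]) for u in th]
            cv2.polylines(im,[np.int32((np.array(q)-[x0,y0]+.5)*s)],True,(0,255,255),1)
    cv2.imwrite('pics/'+out,im)
E
python3 -c "
from gm import draw
B=(.5137,.4442,-.606,0)
draw('scene6',(340,210,70,75),8,(.5141,.4443),55.3,(.064,.077),'s6b.png',B)
draw('top6',(125,160,50,50),12,(.5141,.4443),55.3,(.064,.077),'t6b.png',B)"
```

```text
(no output)
```

View pics/s6b.png

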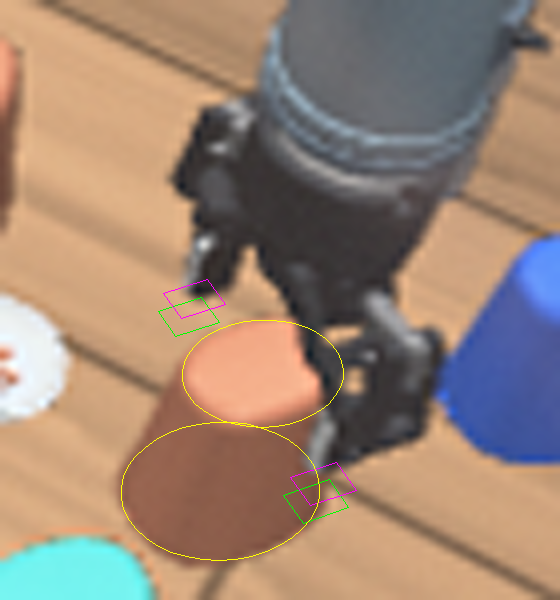

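View pics/t6b.png

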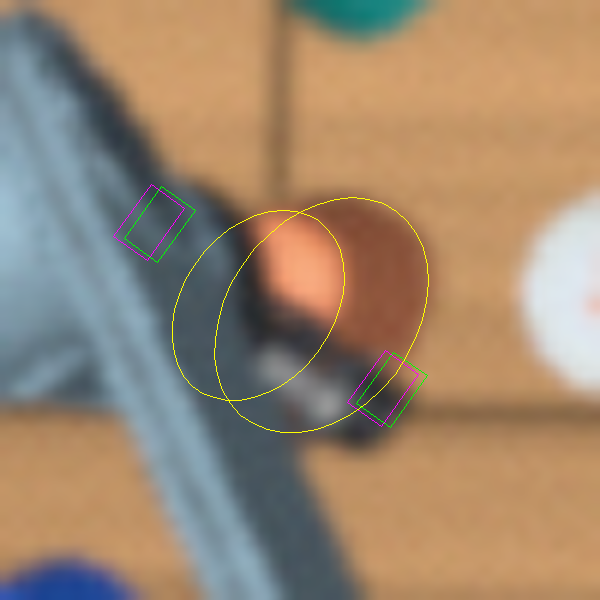

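```bash
python3 -m handwheel '[[0,0,0.003,0],[0,0,0.005,0],[0,0,0.005,0]]'; python3 -m handwheel '[[0,0,0,0],[0,0,0,0],[0,0,0,0],[0,0,0,0],[0,0,0,0],[0,0,0,0]]' 0.04; python3 go.py
python3 - <<'E'
from plant import arm
import numpy as np
for n in("scene","top"):
    d=arm.get_image(n);np.savez(f"{n}7.npz",**d)
from gm import *
B=(.5137,.4442,-.606,0)
draw('scene7',(340,210,70,75),8,(.5141,.4443),55.3,(.046,.053),'s7.png',B,.028,.042)
draw('top7',(125,160,50,50),12,(.5141,.4443),55.3,(.046,.053),'t7.png',B,.028,.042)
E
```

```text
time: 11.7
ee_pos: [0.5139, 0.4442, 0.0457]
ee_rot: [0.0, 0.886, 0.464, -0.0]
wrist_force: [0.3, 0.4, -1.1]
opening: 0.999
time: 12.45
ee_pos: [0.5142, 0.4442, 0.0467]
ee_rot: [0.0, 0.886, 0.464, 0.0]
wrist_force: [-1.9, -2.0, 5.9]
opening: 0.595
t 12.45 pos [0.5142 0.4442 0.0467] yaw 55.29 F [-1.9 -2.   5.9] open 0.595 q [ 0.55  0.61  1.38 -0.    1.14 -0.42]
```

View pics/s7.png

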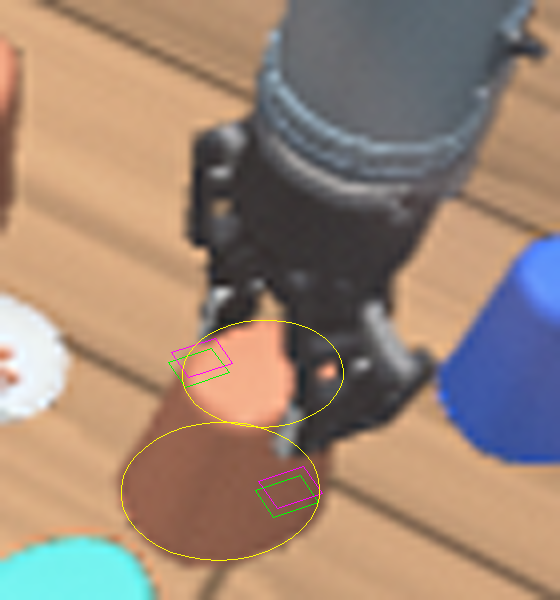

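View pics/t7.png

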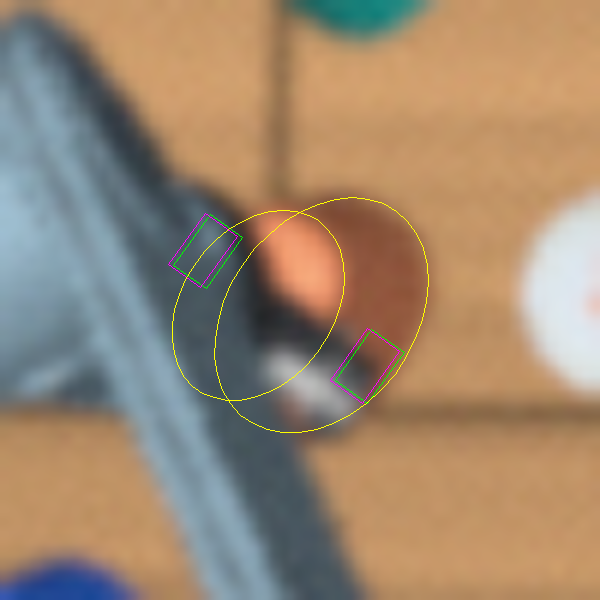

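The opening is 50.8 mm, narrower than the 55 mm expected, so the pads hold the bell near its shoulder. I'll reopen and go lower for a firmer grip.

```bash
python3 -m handwheel '[[0,0,0,0],[0,0,0,0],[0,0,0,0],[0,0,0.006,0],[0,0,0.012,0],[0,0,0.014,0],[0,0,0.014,0]]' 0.0854; python3 go.py; python3 -m handwheel '[[0,0,0,0],[0,0,0,0],[0,0,0,0],[0,0,0,0],[0,0,0,0],[0,0,0,0]]' 0.04; python3 go.py
python3 - <<'E'
from plant import arm
import numpy as np
print(arm.hold_point_z)
for n in("scene","top"):
    d=arm.get_image(n);np.savez(f"{n}7.npz",**d)
from gm import *
B=(.5137,.4442,-.606,0)
draw('scene7',(340,210,70,75),8,(.5141,.4443),55.3,(.046,.053),'s8.png',B,.028,.042)
E
```

```text
time: 13.42
ee_pos: [0.5139, 0.4442, 0.0315]
ee_rot: [0.0, 0.886, 0.464, -0.0]
wrist_force: [-0.5, -0.4, 0.3]
opening: 1.001
t 13.425 pos [0.5139 0.4442 0.0315] yaw 55.29 F [-0.5 -0.4  0.3] open 1.001 q [ 0.55  0.63  1.4  -0.    1.12 -0.42]
time: 14.18
ee_pos: [0.5145, 0.4446, 0.0329]
ee_rot: [-0.0, 0.886, 0.464, 0.001]
wrist_force: [-1.4, -1.1, 4.9]
opening: 0.619
t 14.175 pos [0.5145 0.4446 0.0329] yaw 55.29 F [-1.4 -1.1  4.9] open 0.619 q [ 0.55  0.63  1.4  -0.    1.12 -0.42]
0.0187
```

View pics/s8.png

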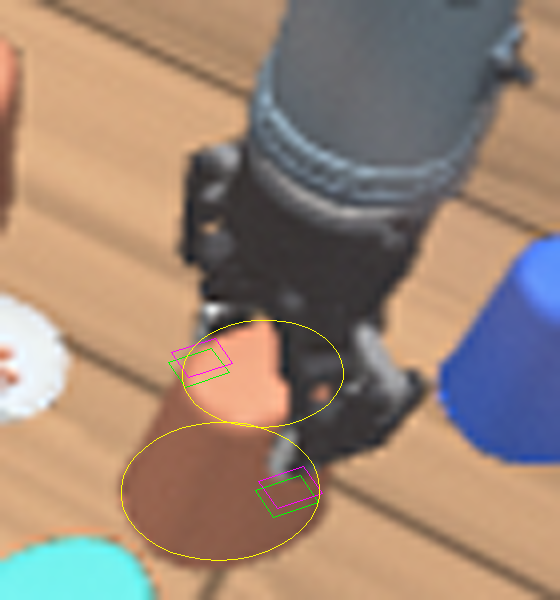

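```bash
python3 -m handwheel '[[0,0,-0.004,0],[0,0,-0.01,0],[0,0,-0.02,0],[0,0,-0.03,0],[0,0,-0.03,0]]'; python3 go.py
python3 - <<'E'
from plant import arm
import numpy as np
for n in("scene","top"):
    d=arm.get_image(n);np.savez(f"{n}8.npz",**d)
from gm import *
crop('scene8',330,190,80,90,7,'s9.png')
E
```

```text
time: 14.9
ee_pos: [0.515, 0.4448, 0.0635]
ee_rot: [-0.0, 0.886, 0.464, 0.001]
wrist_force: [-0.6, 0.1, -2.8]
opening: 0.62
t 14.9 pos [0.515  0.4448 0.0635] yaw 55.29 F [-0.6  0.1 -2.8] open 0.62 q [ 0.55  0.6   1.37 -0.    1.17 -0.42]
```

View pics/s9.png

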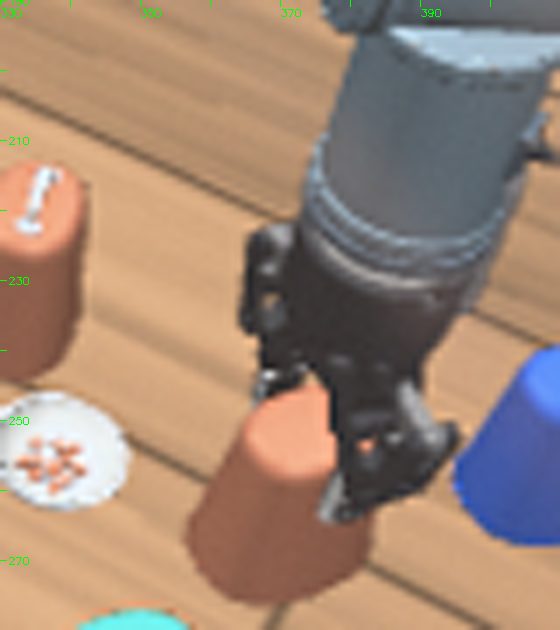

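The bell is lifted and hanging upright, with the wrist reading −2.8 N, about the bell's weight. I'll raise it and carry it to a point above the stake.

```bash
python3 -m handwheel '[[0,0,-0.03,0],[0,0,-0.07,0],[0,0,-0.11,0],[0,0,-0.15,0],[0,0,-0.18,0],[0,0,-0.19,0],[0,0,-0.19,0]]'; python3 go.py .547 -.030 .25 16.95
```

```text
time: 15.88
ee_pos: [0.514, 0.4442, 0.2515]
ee_rot: [-0.0, 0.886, 0.464, -0.0]
wrist_force: [1.0, -0.1, -2.5]
opening: 0.622
t 15.875 pos [0.514  0.4442 0.2515] yaw 55.29 F [ 1.  -0.1 -2.5] open 0.622 q [ 0.55  0.48  1.1   0.    1.56 -0.42]
shift mm [-371.1  297.1    1.5] turn [np.float64(38.34), np.float64(-141.66)]
```

```bash
python3 -m handwheel '[[-0.015,0.012,0,1],[-0.045,0.036,0,4],[-0.08,0.064,0,8],[-0.115,0.092,0,12],[-0.15,0.12,0,16],[-0.185,0.148,0,20],[-0.22,0.176,0,24],[-0.255,0.204,0,28],[-0.285,0.228,0,32],[-0.31,0.248,0,35],[-0.33,0.264,0,38.3],[-0.33,0.264,0,38.3]]'; python3 go.py .547 -.030 .25 16.95
```

```text
time: 17.38
ee_pos: [0.542, 0.0202, 0.2503]
ee_rot: [-0.0, 0.989, 0.146, -0.002]
wrist_force: [-0.5, -0.2, -4.1]
opening: 0.621
t 17.375 pos [0.542  0.0202 0.2503] yaw 16.75 F [-0.5 -0.2 -4.1] open 0.621 q [-0.17  0.22  1.47 -0.    1.45 -0.46]
shift mm [-9.7 49.5  0.3] turn [np.float64(-0.2), np.float64(179.8)]
```

```bash
python3 -m handwheel '[[-0.003,0.015,0,-0.2],[-0.007,0.035,0,-0.2],[-0.0097,0.0495,0,-0.2],[-0.0097,0.0495,0,-0.2],[-0.0097,0.0495,0,-0.2]]'; python3 go.py .547 -.030 .25 16.95
python3 - <<'E'
from plant import arm
import numpy as np
for n in("scene","top"):
    d=arm.get_image(n);np.savez(f"{n}9.npz",**d)
from h import *
crop('scene9',200,110,100,100,8,'s10.png');crop('top9',210,120,110,80,7,'t10.png')
E
```

```text
time: 18.0
ee_pos: [0.5484, -0.0273, 0.2519]
ee_rot: [-0.0, 0.989, 0.149, -0.0]
wrist_force: [-0.2, 0.4, -2.7]
opening: 0.624
t 18.0 pos [ 0.5484 -0.0273  0.2519] yaw 17.18 F [-0.2  0.4 -2.7] open 0.624 q [-0.25  0.23  1.46  0.    1.46 -0.55]
shift mm [-2.1  2.1  1.8] turn [np.float64(0.23), np.float64(-179.77)]
```

View pics/s10.png

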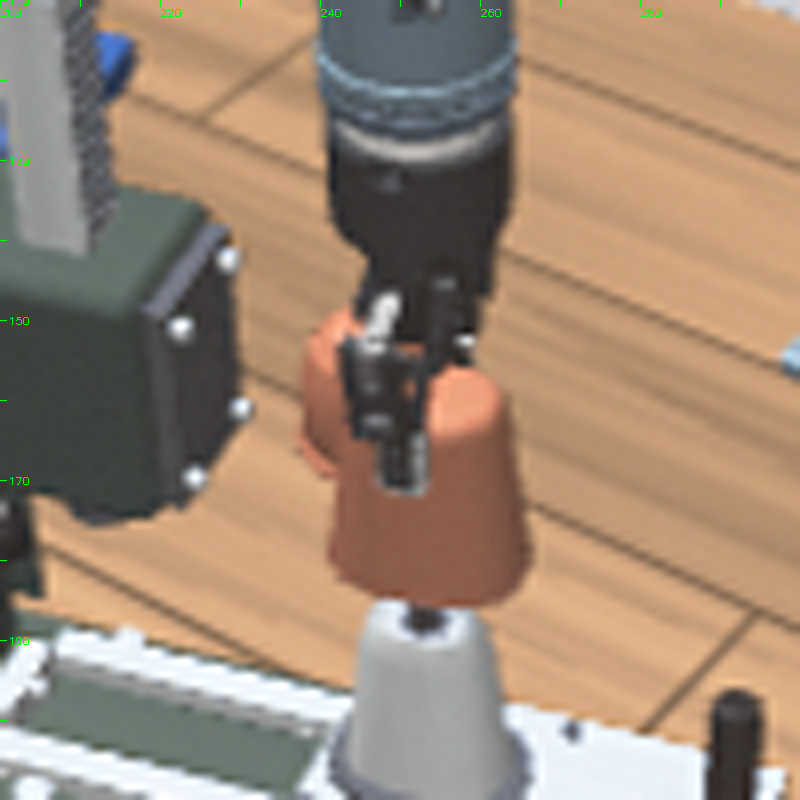

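View pics/t10.png

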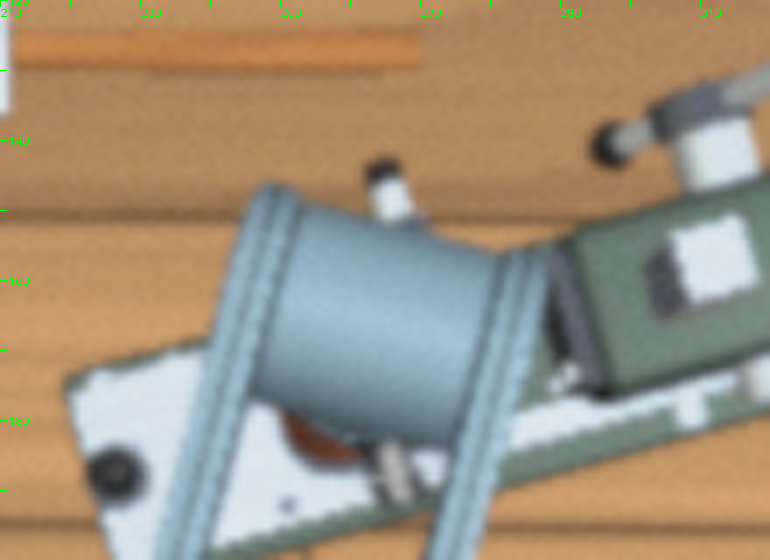

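```bash
cat > rel.py <<'E'
from bellfit import *
import sys
def bellpos(n,pts,off,s,yaw,z0,g):
    d=load(n);e=np.array(pts,float)/s-.5+np.array(off)
    def f(p):
        H=hull(d,p[0],p[1],yaw,z0).reshape(-1,1,2)
        return [cv2.pointPolygonTest(H,(float(a),float(b)),True) for a,b in e]
    r=least_squares(f,g,diff_step=1e-3,x_scale=.05);return r.x,np.round(r.fun,1)
if __name__=="__main__":
    S=load('scene3');T=load('top3')
    print('stake scene',ray(S,252.67,186.8,.176),'stake top',ray(T,261.7,176.1,.176))
    P=[(505,395),(515,450),(524,510),(531,555),(520,580),(490,600),(440,605),(400,595),(360,585),(335,570),(327,555),(333,510),(338,480)]
    for z0 in (.214,.219,.224): print(z0,bellpos('scene9',P,(200,110),8,np.radians(-72.8),z0,[.548,-.027]))
E
python3 rel.py
```

```text
stake scene [ 0.54893405 -0.03000588  0.176     ] stake top [ 0.54886363 -0.02989539  0.176     ]
0.214 (array([ 0.54431242, -0.03002743]), array([-0.4, -0.4, -0.4, -0.4,  0.1, -0.1,  0. ,  0.6, -0.2, -0.8, -0.8,
       -0.2,  0. ]))
0.219 (array([ 0.54852676, -0.02685295]), array([-0.3, -0.3, -0.3, -0.4,  0.2, -0.1,  0. ,  0.6, -0.2, -0.8, -0.7,
       -0.1,  0.1]))
0.224 (array([ 0.55274402, -0.02367339]), array([-0.2, -0.3, -0.3, -0.3,  0.2, -0.1,  0. ,  0.6, -0.2, -0.7, -0.6,
       -0.1,  0.2]))
```

Both cameras put the stake at (0.549, −0.030), and the held bell's fit coincides with the TCP. I'll align and lower it over the stake.

```bash
python3 go.py .5487 -.0300 .20 16.95; python3 -m handwheel '[[-0.0005,0.0027,0.005,0.2],[-0.0005,0.0027,0.015,0.2],[-0.0005,0.0027,0.03,0.2],[-0.0005,0.0027,0.045,0.2],[-0.0005,0.0027,0.052,0.2],[-0.0005,0.0027,0.052,0.2],[-0.0005,0.0027,0.052,0.2]]'; python3 go.py .5487 -.0300 .119 16.95
```

```text
t 18.1 pos [ 0.5484 -0.027   0.2519] yaw 17.22 F [ 0.2 -0.7 -2.5] open 0.617 q [-0.25  0.23  1.46  0.    1.46 -0.55]
shift mm [-0.6  3.  51.9] turn [np.float64(0.27), np.float64(-179.73)]
time: 18.98
ee_pos: [0.5491, -0.0303, 0.2004]
ee_rot: [0.0, 0.989, 0.148, 0.0]
wrist_force: [0.5, 0.1, -3.1]
opening: 0.62
t 18.975 pos [ 0.5491 -0.0303  0.2004] yaw 16.99 F [ 0.5  0.1 -3.1] open 0.62 q [-0.26  0.26  1.54 -0.    1.34 -0.55]
shift mm [-0.4 -0.5 81.4] turn [np.float64(0.04), np.float64(-179.96)]
```

Mouth at 0.167, already over the stake top with no contact. Lowering further.

```bash
python3 -m handwheel '[[0,0,0.008,0],[0,0,0.018,0],[0,0,0.028,0],[0,0,0.038,0],[0,0,0.046,0],[0,0,0.05,0],[0,0,0.05,0]]'; python3 go.py; python3 -m handwheel '[[0,0,0.004,0],[0,0,0.009,0],[0,0,0.014,0],[0,0,0.017,0],[0,0,0.017,0]]'; python3 go.py .5487 -.0300 .119 16.95;python3 - <<'E'
from plant import arm
import numpy as np
for n in("scene","top"):
    d=arm.get_image(n);np.savez(f"{n}10.npz",**d)
from h import *
crop('scene10',200,130,100,90,8,'s11.png')
E
```

```text
time: 19.85
ee_pos: [0.5486, -0.0302, 0.1496]
ee_rot: [-0.0, 0.989, 0.148, -0.0]
wrist_force: [-0.4, -1.0, -2.6]
opening: 0.624
t 19.85 pos [ 0.5486 -0.0302  0.1496] yaw 16.99 F [-0.4 -1.  -2.6] open 0.624 q [-0.26  0.3   1.62 -0.    1.22 -0.55]
time: 20.48
ee_pos: [0.5485, -0.0302, 0.1325]
ee_rot: [-0.0, 0.989, 0.148, -0.0]
wrist_force: [0.5, -0.2, -2.6]
opening: 0.618
t 20.475 pos [ 0.5485 -0.0302  0.1325] yaw 16.99 F [ 0.5 -0.2 -2.6] open 0.618 q [-0.26  0.32  1.64 -0.    1.19 -0.55]
shift mm [ 0.2 -0.1 13.5] turn [np.float64(0.04), np.float64(-179.96)]
```

View pics/s11.png

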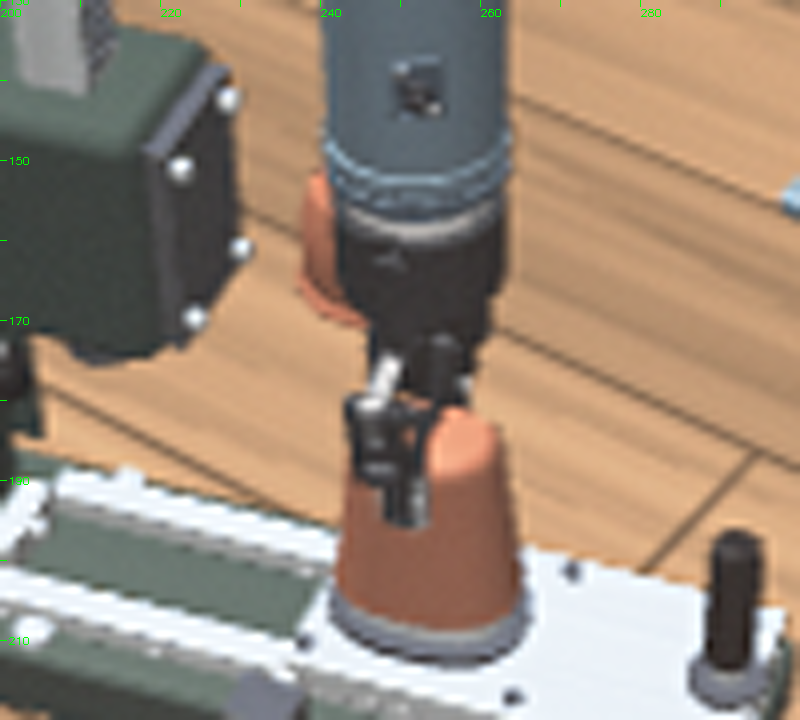

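The bell is over the stake with 13 mm left to go and no side load. I'll go down slowly.

```bash
python3 -m handwheel '[[0,0,0.002,0],[0,0,0.005,0],[0,0,0.008,0],[0,0,0.008,0]]'; python3 go.py; python3 -m handwheel '[[0,0,0.0015,0],[0,0,0.003,0],[0,0,0.003,0]]'; python3 go.py
```

```text
time: 21.08
ee_pos: [0.5484, -0.0302, 0.1245]
ee_rot: [-0.0, 0.989, 0.148, -0.0]
wrist_force: [-0.1, 0.7, -3.5]
opening: 0.617
t 21.075 pos [ 0.5484 -0.0302  0.1245] yaw 16.99 F [-0.1  0.7 -3.5] open 0.617 q [-0.26  0.32  1.65 -0.    1.17 -0.55]
time: 21.45
ee_pos: [0.5486, -0.0302, 0.1218]
ee_rot: [-0.0, 0.989, 0.148, -0.0]
wrist_force: [-0.1, -0.4, -2.4]
opening: 0.623
t 21.45 pos [ 0.5486 -0.0302  0.1218] yaw 16.99 F [-0.1 -0.4 -2.4] open 0.623 q [-0.26  0.33  1.65  0.    1.16 -0.55]
```

```bash
python3 -m handwheel '[[0,0,0.0015,0],[0,0,0.002,0],[0,0,0.002,0]]'; python3 go.py; python3 -m handwheel '[[0,0,0.001,0],[0,0,0.002,0],[0,0,0.002,0]]'; python3 go.py
```

```text
time: 21.82
ee_pos: [0.5487, -0.0302, 0.1198]
ee_rot: [-0.0, 0.989, 0.148, -0.0]
wrist_force: [0.6, 0.4, -3.7]
opening: 0.617
t 21.825 pos [ 0.5487 -0.0302  0.1198] yaw 16.99 F [ 0.6  0.4 -3.7] open 0.617 q [-0.26  0.33  1.66  0.    1.16 -0.55]
time: 22.2
ee_pos: [0.5489, -0.0303, 0.1189]
ee_rot: [0.0, 0.989, 0.148, 0.0]
wrist_force: [-2.9, -0.1, 5.2]
opening: 0.626
t 22.2 pos [ 0.5489 -0.0303  0.1189] yaw 17.0 F [-2.9 -0.1  5.2] open 0.626 q [-0.26  0.33  1.66 -0.    1.15 -0.55]
```

Contact at exactly the expected height. Releasing.

```bash
python3 -m handwheel '[[0,0,0,0],[0,0,0,0],[0,0,0,0],[0,0,0,0]]' 0.0854; python3 go.py; python3 -m handwheel '[[0,0,-0.01,0],[0,0,-0.03,0],[0,0,-0.06,0],[0,0,-0.1,0],[0,0,-0.13,0],[0,-0.06,-0.13,0],[0,-0.12,-0.13,0],[0,-0.16,-0.13,0],[0,-0.16,-0.13,0]]'; python3 go.py .5042 .1132 .126 16.95;python3 - <<'E'
from plant import arm
import numpy as np
for n in("scene","top"):
    d=arm.get_image(n);np.savez(f"{n}11.npz",**d)
from gm import *
a=-1.275
draw('scene11',(200,130,100,90),8,(0,0),0,(),'s12.png',(.5488,-.0301,a,.086))
draw('top11',(215,130,100,80),8,(0,0),0,(),'t12.png',(.5488,-.0301,a,.086))
E
```

```text
time: 22.7
ee_pos: [0.5488, -0.0303, 0.1178]
ee_rot: [-0.0, 0.989, 0.148, -0.0]
wrist_force: [-0.6, -0.8, -0.5]
opening: 1.001
t 22.7 pos [ 0.5488 -0.0303  0.1178] yaw 16.99 F [-0.6 -0.8 -0.5] open 1.001 q [-0.26  0.33  1.66  0.    1.15 -0.55]
time: 23.82
ee_pos: [0.5011, 0.1253, 0.249]
ee_rot: [-0.0, 0.989, 0.15, 0.001]
wrist_force: [-0.3, -0.3, 0.3]
opening: 0.999
t 23.825 pos [0.5011 0.1253 0.249 ] yaw 17.22 F [-0.3 -0.3  0.3] open 0.999 q [ 0.03  0.17  1.54  0.    1.43 -0.27]
shift mm [ -0.7  12.5 123. ] turn [np.float64(0.27), np.float64(-179.73)]
```

View pics/s12.png

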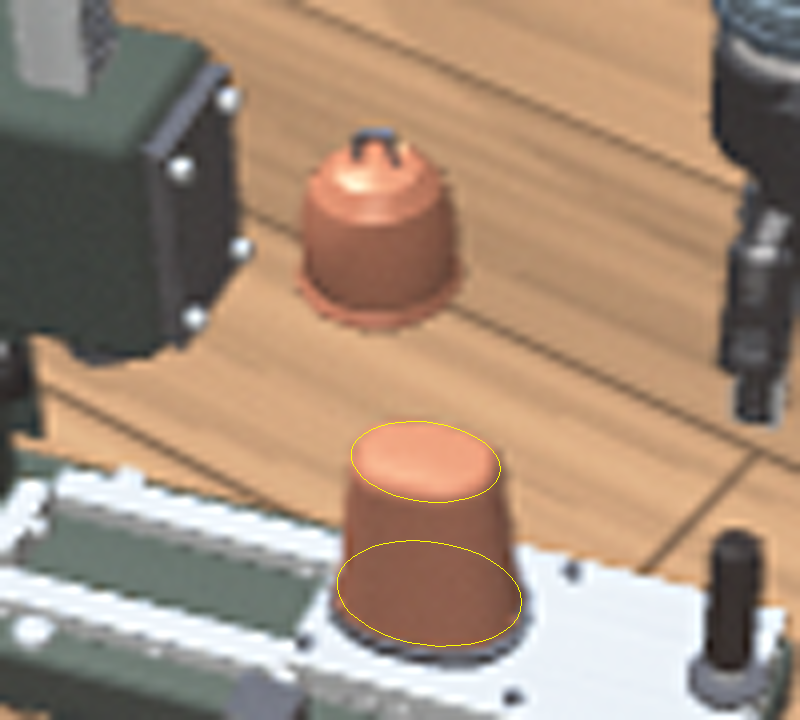

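View pics/t12.png

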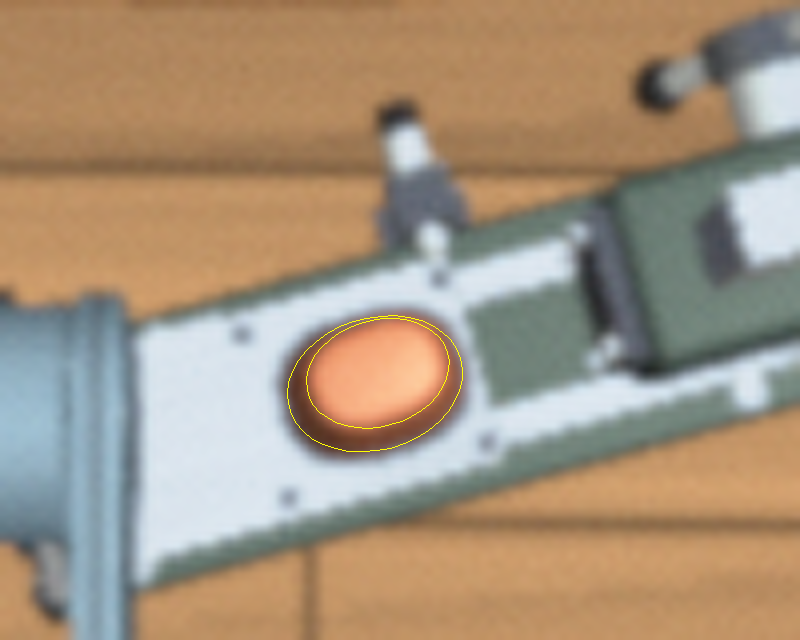

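The bell is seated and its outline matches the model at the seat, with the crown at (253,187) scene and (262,177) top. Next I turn the jaws along the press axis and go to the handle.

```bash
python3 go.py .5051 .1134 .205 -73.05; python3 -m handwheel '[[0,0.003,0,10],[0,0.006,0,20],[0,0.009,0,30],[0,0.012,0,40],[0,0.012,0,50],[0,0.012,0.01,60],[0,0.012,0.02,70],[0,0.012,0.03,80],[0,0.012,0.04,90],[0,0.012,0.044,90],[0,0.012,0.044,90]]'; python3 go.py .5051 .1134 .126 -73.05
```

```text
t 23.925 pos [0.5021 0.1229 0.2486] yaw 17.07 F [-0.5 -0.3  0.8] open 0.999 q [ 0.02  0.17  1.54 -0.    1.43 -0.27]
shift mm [ 0.   9.9 43.6] turn [np.float64(90.12), np.float64(-89.88)]
time: 25.3
ee_pos: [0.5057, 0.1105, 0.2038]
ee_rot: [0.0, 0.804, -0.594, -0.0]
wrist_force: [0.2, 0.3, 0.8]
opening: 0.999
t 25.3 pos [0.5057 0.1105 0.2038] yaw -72.89 F [0.2 0.3 0.8] open 0.999 q [-0.    0.2   1.61 -0.    1.33  1.27]
shift mm [-3.  -0.3 77.8] turn [np.float64(0.16), np.float64(-179.84)]
```

```bash
python3 -m handwheel '[[-0.003,0,0.02,0.1],[-0.003,0,0.05,0.1],[-0.003,0,0.075,0.1],[-0.003,0,0.088,0.1],[-0.003,0,0.088,0.1]]'; python3 go.py;  python3 -m handwheel '[[0,0,0,0],[0,0,0,0],[0,0,0,0],[0,0,0,0],[0,0,0,0],[0,0,0,0],[0,0,0,0]]' 0.02; python3 go.py
```

```text
time: 25.92
ee_pos: [0.5044, 0.114, 0.1156]
ee_rot: [0.0, 0.804, -0.595, -0.0]
wrist_force: [0.9, -0.7, 0.9]
opening: 1.001
t 25.925 pos [0.5044 0.114  0.1156] yaw -73.06 F [ 0.9 -0.7  0.9] open 1.001 q [ 0.01  0.28  1.74 -0.    1.12  1.28]
time: 26.8
ee_pos: [0.5053, 0.1133, 0.1169]
ee_rot: [0.0, 0.803, -0.596, 0.001]
wrist_force: [-0.7, -4.2, 6.0]
opening: 0.29
t 26.8 pos [0.5053 0.1133 0.1169] yaw -73.1 F [-0.7 -4.2  6. ] open 0.29 q [ 0.01  0.28  1.74 -0.    1.12  1.28]
```

The handle is held. Pushing in.

```bash
python3 -m handwheel '[[0.003,0,0,0],[0.008,0,0,0],[0.015,0,0,0],[0.022,0,0,0],[0.029,0,0,0],[0.036,0,0,0],[0.043,0,0,0],[0.05,0,0,0],[0.056,0,0,0],[0.06,0,0,0],[0.06,0,0,0],[0.06,0,0,0]]'; python3 go.py
python3 - <<'E'
from plant import arm
import numpy as np
for n in("scene","top"):
    d=arm.get_image(n);np.savez(f"{n}12.npz",**d)
from h import *
crop('scene12',190,110,110,110,6,'s13.png')
E
```

```text
time: 28.3
ee_pos: [0.5219, 0.0566, 0.1168]
ee_rot: [0.0, 0.803, -0.596, 0.0]
wrist_force: [-3.7, -1.2, 7.5]
opening: 0.289
t 28.3 pos [0.5219 0.0566 0.1168] yaw -73.11 F [-3.7 -1.2  7.5] open 0.289 q [-0.1   0.29  1.72 -0.    1.13  1.17]
```

View pics/s13.png

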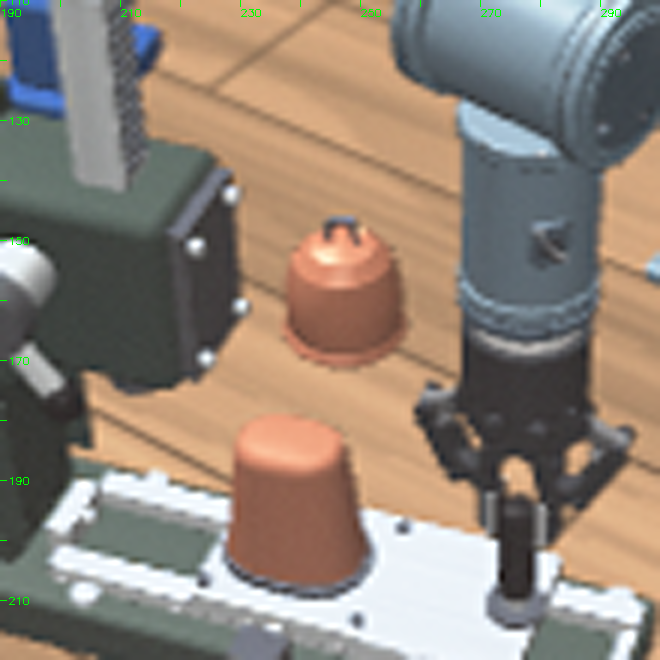

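```bash
python3 -m handwheel '[[0.004,0,0,0],[0.011,0,0,0],[0.018,0,0,0],[0.025,0,0,0],[0.032,0,0,0],[0.039,0,0,0],[0.046,0,0,0],[0.053,0,0,0],[0.06,0,0,0],[0.066,0,0,0],[0.07,0,0,0],[0.07,0,0,0]]'; python3 go.py
python3 - <<'E'
from plant import arm
import numpy as np
for n in("scene","top"):
    d=arm.get_image(n);np.savez(f"{n}13.npz",**d)
from h import *
crop('scene13',170,80,130,130,5,'s14.png');crop('top13',215,110,130,90,6,'t14.png')
E
```

```text
time: 29.9
ee_pos: [0.5416, -0.0105, 0.1168]
ee_rot: [0.0, 0.803, -0.596, -0.0]
wrist_force: [-5.6, -1.7, 8.8]
opening: 0.285
t 29.9 pos [ 0.5416 -0.0105  0.1168] yaw -73.11 F [-5.6 -1.7  8.8] open 0.285 q [-0.22  0.32  1.68 -0.    1.14  1.05]
```

View pics/s14.png

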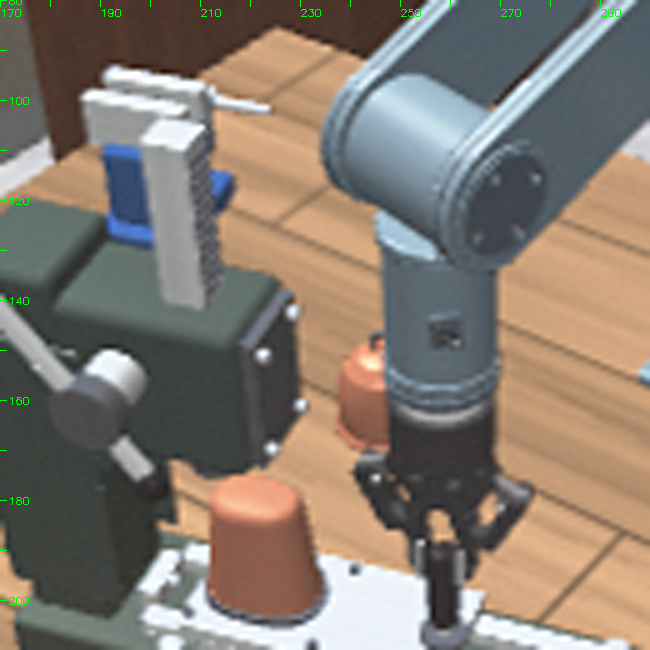

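View pics/t14.png

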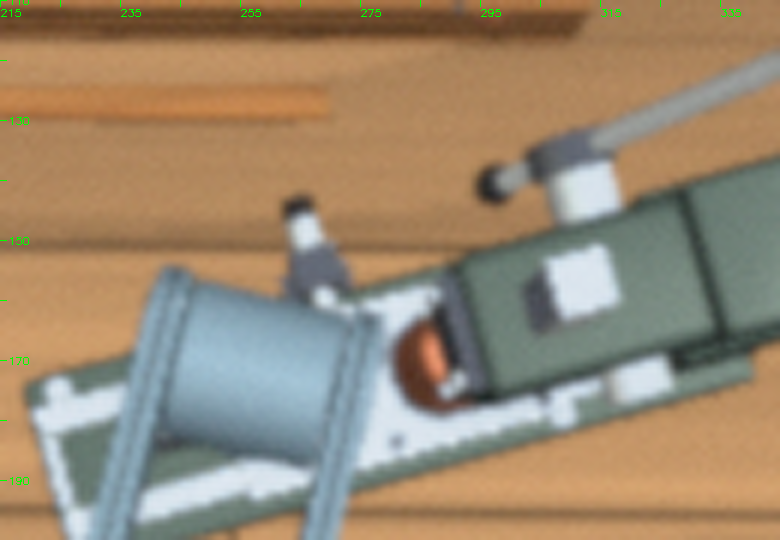

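The carriage is at about 0.129 with the bell passing under the head. Now through the detent.

```bash
python3 -m handwheel '[[0.003,0.001,0,0],[0.007,0.001,0,0],[0.011,0.001,0,0],[0.015,0.001,0,0],[0.019,0.001,0,0],[0.023,0.001,0,0],[0.027,0.001,0,0],[0.03,0.001,0,0],[0.03,0.001,0,0]]'; python3 go.py; python3 -m handwheel '[[0.002,0.0,0,0],[0.004,0,0,0],[0.006,0,0,0],[0.006,0,0,0],[0.006,0,0,0]]'; python3 go.py
```

```text
time: 31.12
ee_pos: [0.55, -0.0391, 0.1169]
ee_rot: [0.0, 0.803, -0.595, 0.0]
wrist_force: [-2.4, -3.4, 6.2]
opening: 0.282
t 31.125 pos [ 0.55   -0.0391  0.1169] yaw -73.08 F [-2.4 -3.4  6.2] open 0.282 q [-0.27  0.33  1.66 -0.    1.15  1.  ]
time: 31.75
ee_pos: [0.5503, -0.0401, 0.1168]
ee_rot: [-0.002, 0.804, -0.595, -0.003]
wrist_force: [-7.2, 15.2, 12.7]
opening: 0.283
t 31.75 pos [ 0.5503 -0.0401  0.1168] yaw -73.07 F [-7.2 15.2 12.7] open 0.283 q [-0.28  0.34  1.65  0.01  1.16  0.99]
```

Total handle travel is 0.160 m, with 16 N of stop resistance building over the last 1 mm: home. I'll relieve the preload, open and lift off.

```bash
python3 -m handwheel '[[-0.003,0,0,0],[-0.005,0,0,0],[-0.005,0,0,0]]'; python3 go.py; python3 -m handwheel '[[0,0,0,0],[0,0,0,0],[0,0,0,0],[0,0,0,0],[0,0,-0.02,0],[0,0,-0.05,0],[0,0,-0.1,0],[-0.02,0,-0.13,0],[-0.07,0.0,-0.14,0],[-0.13,0,-0.14,0],[-0.18,0,-0.14,0],[-0.18,0,-0.14,0]]' 0.0854; python3 go.py
python3 - <<'E'
from plant import arm
import numpy as np
for n in("scene","top"):
    d=arm.get_image(n);np.savez(f"{n}14.npz",**d)
from h import *
import ov
p=[0.575,-.116,-1.275]
ov.overlay('scene14',(170,80,130,130),5,p,160,'s15.png');ov.overlay('top14',(215,110,130,90),6,p,160,'t15.png')
crop('scene14',0,0,512,384,1,'s15full.png')
E
```

```text
time: 32.12
ee_pos: [0.5504, -0.0403, 0.1168]
ee_rot: [0.0, 0.803, -0.595, 0.0]
wrist_force: [-3.1, -1.0, 6.4]
opening: 0.283
t 32.125 pos [ 0.5504 -0.0403  0.1168] yaw -73.09 F [-3.1 -1.   6.4] open 0.283 q [-0.27  0.34  1.65 -0.    1.15  1.  ]
time: 33.62
ee_pos: [0.4968, 0.1352, 0.2562]
ee_rot: [-0.0, 0.805, -0.594, -0.0]
wrist_force: [0.1, -0.2, -0.5]
opening: 1.001
t 33.625 pos [0.4968 0.1352 0.2562] yaw -72.83 F [ 0.1 -0.2 -0.5] open 1.001 q [0.05 0.16 1.53 0.   1.45 1.32]
```

View pics/s15.png

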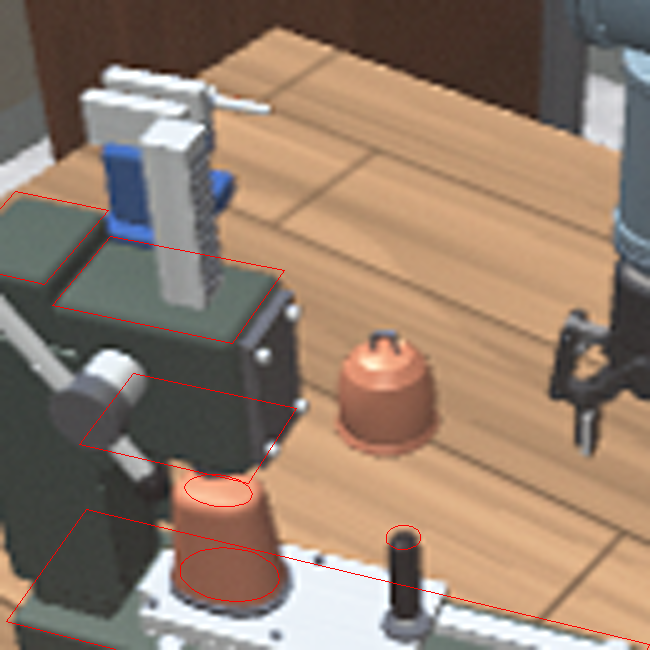

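View pics/t15.png

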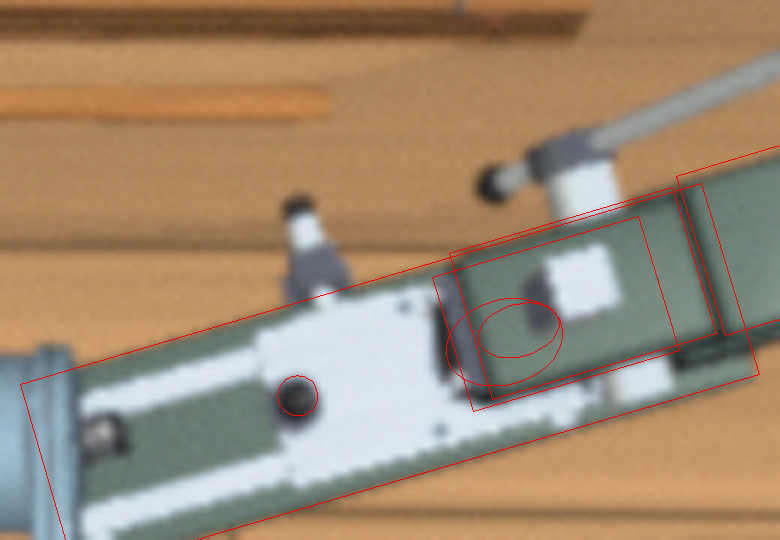

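View pics/s15full.png

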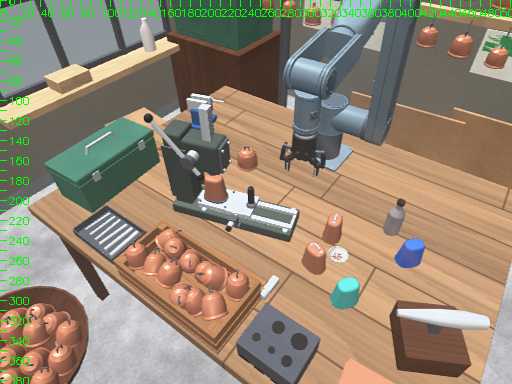

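The carriage is home: the handle at (264,175.5) in the top view sits exactly on the model's 0.160 position. The bell stands upright on the stake under the punch, nothing else has moved, and the arm is clear. Handing in.

```bash
python3 -c "
from plant import arm
print(arm.hand_in())"; python3 go.py
```

```text
the job is handed in; nothing more can be done
None
the job is handed in; nothing more can be done
```

The press is loaded and the job was handed in at about 33.7 s of the 69 s allowed; hand-in reports no verdict.

- **What I did:** I drew the carriage out to its stop and picked up the loopless copper bell. I lowered it over the stake until it touched at the expected height, with the wrist reading about 5 N. After releasing it, I pushed the carriage in through the detent to the inner stop, let go and moved the arm clear.
- **Bell on the stake:** with the carriage out, the bell's outline matched the model at the seat to within about 1 px in both views. After the push it still looked upright on the stake in the scene view. In the top view the head hides it.
- **Carriage home:** the handle had travelled 0.160 m and resistance rose to about 16 N at the stop. It stayed put when I relieved the push. In the last pictures the handle matches its home position exactly in the top view and to about 1 px in the scene view.
- **Other things on the bench:** the finished bells, tools and other items look unmoved in the last scene picture. I did not measure each one.
- **Disagreements:**
  - The fingertips looked about 20 mm higher in the pictures than predicted, so my first grip was too near the bell's shoulder. I reopened and gripped lower.
  - The press bed's outline was 1–2 px off the model.
  - My first move row was in the wrong unit, but the per-row limit kept it to a harmless 60 mm.

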